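# Fill the lock keeper's two-tier tray stand

### The job

Put the two-tier stand together, working upwards in this order: first drop the big-holed tray over the four posts right down onto the wooden base; then lay the two iron wedges flat on it, one on each side of its grip bar; then drop the small-holed tray over the four pins so it sits down on the post shoulders; last, stand the porcelain insulator upright on that top tray, setting it down gently without dropping it. Leave the hand lamp, the sluice key and the mug where they are.

Things in the scene. Friction and masses are not known exactly. Their poses are not given: they have to be found in the camera images.
- stand: Fixed stand: dark wooden base 150 (x) x 210 (y) x 10 mm, four steel posts at x +-52, y +-82 mm. Each post is 18 mm in diameter up to a flat shoulder 68 mm above the table, then a pin 8 mm in diameter up to 92 mm (last 6 mm tapered). Origin: centre of the base's underside, on the table; z up. Half a turn about z makes no difference.
- tray_low: Lower tray (big holes, taller rim): galvanised, 140 (x) x 200 (y) mm, floor 5 mm, rim 16 mm above the floor; corner holes 24 mm in diameter at x +-52, y +-82 mm, to go over the 18 mm posts. Wooden grip bar at its middle: 60 mm long in x, 12 mm thick in y, top 38 mm above the underside. 0.28 to 0.52 kg. Origin: centre of underside, z up; seated it is 10 mm above the stand's. Half a turn: no matter.
- tray_up: Upper tray (small holes, low rim): as the lower tray (140 x 200 mm, floor 5 mm, same grip bar 60 x 12 mm, top 38 mm above the underside), but rim 7 mm above the floor and corner holes 13 mm in diameter at x +-52, y +-82 mm, to go over the 8 mm pins. 0.28 to 0.52 kg. Origin: centre of underside, z up; seated it is 68 mm above the stand's. Half a turn: no matter.
- wedge_long: The longer of two rusty brown iron wedges, lying on its flat sole: 80 mm long along x, 28 mm wide (y, parallel sides to grip), 30 mm high at the heel (-x end) sloping to 10 mm at the tip (+x end). About 0.2 to 0.4 kg, centre of mass about 7 mm from the middle towards the heel. Origin: centre of the sole; z up.
- wedge_short: The shorter rusty brown iron wedge, lying on its flat sole: 56 mm long along x, 28 mm wide (y, parallel sides to grip), 30 mm high at the heel (-x end) sloping to 10 mm at the tip (+x end). About 0.15 to 0.3 kg, centre of mass about 5 mm towards the heel. Origin: centre of the sole; z up.
- insulator: White porcelain insulator standing upright, round, 72 mm high: foot 48 mm in diameter, a skirt 54 mm in diameter 24 to 32 mm up, and above it a plain head 36 mm in diameter from 37 to 68 mm up, the place to grip. 0.14 to 0.28 kg. Origin: centre of the underside; z up.
- lamp: Bystander: red enamel hand lamp, 90 mm in diameter, 153 mm high with its bail. Origin: centre of the underside.
- sluice_key: Bystander: bronze sluice key lying flat, about 215 mm long along y, 70 mm across its T handle (-y end), 22 mm high. Origin: under the middle of its shank.
- mug: Bystander: white enamel mug, 80 mm in diameter, 85 mm high, handle at +y. Origin: centre of the underside.
There are look-alikes about, which are no part of the job. Leave any green look-alike of the wedge_short alone. Leave any yellow look-alike of the wedge_long alone.

How it is judged:
On the way, in this order (a step that is already met when the one before it is completed fails the run):
1. the lower tray sits down on the stand's base, all four holes over the posts (z of tray_low in the frame of stand between 0.006 and 0.014 m and horizontal distance between tray_low and stand below 0.006 m and angle between the x axis of tray_low and the x axis of stand, either way round below 0.07 rad and angle between tray_low's own z axis and vertical below 0.04 rad), for 0.2 s.
2. both wedges lie flat on the seated lower tray, one on each side of its grip bar (all of step 1 and ((z of wedge_long in the frame of tray_low between 0.001 and 0.009 m and x of wedge_long in the frame of tray_low between -0.045 and 0.045 m and angle between each of wedge_long, wedge_short's own z axis and vertical below 0.08 rad and y of wedge_long in the frame of tray_low between 0.015 and 0.085 m and z of wedge_short in the frame of tray_low between 0.001 and 0.009 m and x of wedge_short in the frame of tray_low between -0.045 and 0.045 m and y of wedge_short in the frame of tray_low between -0.085 and -0.015 m) or (z of wedge_long in the frame of tray_low between 0.001 and 0.009 m and x of wedge_long in the frame of tray_low between -0.045 and 0.045 m and angle between each of wedge_long, wedge_short's own z axis and vertical below 0.08 rad and y of wedge_long in the frame of tray_low between -0.085 and -0.015 m and z of wedge_short in the frame of tray_low between 0.001 and 0.009 m and x of wedge_short in the frame of tray_low between -0.045 and 0.045 m and y of wedge_short in the frame of tray_low between 0.015 and 0.085 m))), for 0.2 s.
3. the upper tray sits on the four post shoulders, the wedges below it (all of step 2 and z of tray_up in the frame of stand between 0.064 and 0.072 m and horizontal distance between tray_up and stand below 0.006 m and angle between the x axis of tray_up and the x axis of stand, either way round below 0.07 rad and angle between tray_up's own z axis and vertical below 0.04 rad), for 0.2 s.
At the end, for the whole second after the job is handed in: Both trays seated on the stand (height +-4 mm, sideways 6 mm, yaw 0.07 rad either way round, level 0.04 rad); the wedges flat on the lower tray, one each side of its bar; the insulator upright (0.08 rad) on the upper tray; all released and at rest (under 20 mm/s) (all of step 3 and z of insulator in the frame of tray_up between 0.001 and 0.009 m and x of insulator in the frame of tray_up between -0.055 and 0.055 m and y of insulator in the frame of tray_up between -0.085 and 0.085 m and angle between insulator's own z axis and vertical below 0.08 rad and linear speed of each of tray_low, wedge_long, wedge_short, tray_up, insulator below 0.02 m/s); the robot touches nothing.
It fails at once if the lamp is moved by more than 20 mm (distance of lamp from where it was at the start of the episode above 0.02 m).
It fails at once if the sluice key is moved by more than 20 mm (distance of sluice_key from where it was at the start of the episode above 0.02 m).
It fails at once if the mug is moved by more than 20 mm (distance of mug from where it was at the start of the episode above 0.02 m).
It fails at once if the insulator is dropped (out of the fingers it moves faster than 0.4 m/s, a fall of about 8 mm) (contact force between insulator and the fingers below 0.05 N and linear speed of insulator above 0.4 m/s).
It also fails if it takes over 136 s, if anything falls off the work surface, if the arm or the gripper's body presses on something with over 40 N, if the wrist force passes 120 N, or if a joint passes its speed limit or range.

### The arm

A 6-joint arm with a two-finger parallel gripper is mounted at the origin on the work surface. World frame = base frame: x ahead of the robot, y to its left, z up, the work surface at z = 0. Lengths are in m, angles in rad, forces in N, time in s.
With the tool pointing down it reaches from about 0.2 to 0.875 m from the base axis. Payload 3.4 kg.
Tool frame: the origin (TCP) lies midway between the tips of the shut fingers; the grasp point (between the pads) lies 19 mm behind it; z points along the fingers, y is the line along which they close (so a half turn about z gives the same grasp; the last joint's range is limited). The gripper opens to 94 mm and grips with 3 to 60 N. Pads are 16 mm wide; open, the fingers measure 119 mm over their backs; the gripper's body (75 mm by 177 mm) begins 78 mm behind the grasp point.
Start: joints at [1.15, 0.276, 1.505, -0, 1.361, -0.121], TCP at [0.17, 0.549, 0.205] pointing down, gripper open.
Joint ranges: [-2.89, 2.89], [-0.75, 2.08], [0.22, 2.7], [-1.18, 4.32], [0.11, 2.71], [-2.7, 2.7]. Speed limits (rad/s): [2.57, 2.57, 3.14, 3.14, 3.14, 3.14].

### API

Orientations are given as a 3x3 rotation matrix whose columns are the frame's x, y, z axes.
In Python, from plant import env gives the robot as it stands.
- The arm moves only by the tool play_rows, never from a script. Its argument "moves" is a list of rows, each a list of 7 numbers: the shift along the tool's x, y, z in m, then the turn, a rotation vector about the tool's x, y, z in units of 5 degrees (1.0 is 5 degrees), then the finger opening in m, from 0 to 0.094. In form: [[x, y, z, wx, wy, wz, jaw], ...]. A call has exactly 5 rows; each row shifts and turns the commanded pose from where the row before left it, along the tool's axes as they then stand; what a row does not reach is not made up. A row lasts 1/10 s, in which the tool goes at most 50 mm and 8.59 degrees, less where a joint would pass 70% of its speed; a pose out of reach is approached as far as the arm can. A call with a gripper value outside its range is refused whole. The fingers move at their own pace and stop on an object; the grip force is fixed at half the most. Time passes only in rows, so rows that do not move let the fingers close, or fill a call up. It gives the time, the measured TCP pose, the force, the opening and the grip force at its end, in the units of the state.
- env.sense(): the state, without advancing time (a new reading comes with each control period).
- env.capture(name): name is "scene" or "side" or "wrist"; returns the picture (400x640x3 uint8, red, green, blue); there is no depth.
- env.camera_params(name): a dict with "fx", "fy", "cx", "cy" (pixels), "xyz" and "attitude" of the camera in the world; the wrist camera has in their place "hand_eye" (4x4, takes a point from camera to tool coordinates, whose origin is the TCP and whose axes are the flange's). Camera axes: x right, y down, z forward; pixel columns grow to the right and rows downward; lengths in m; the calibration is good to about 2 mm. A picture is of the moment at which its call begins: read the wrist's pose just before it. camera_params takes no time and is no camera call.
- env.sign_off(): hands the job in; it is judged then, once.
Trained networks look in the newest picture that a camera, given by its name, has taken for a name from the list of things; names that differ only in an ending like _2 or _b are one class to them, and where a whole thing is asked for, a point or a joint stands for the part that bears it (a point fixed in the world has none). Each returns a list of dicts, best first, with "conf" (0 to 1); they miss things now and then, are a little off and sometimes report something else, mostly with a low value. They report only what shows in the picture. A call takes as long as a camera call. They do not tell look-alikes from the thing itself.
- env.spot_in(name, camera): "point" ([x, y, z] in m, in world coordinates, good to about 4 mm: the middle of the surface that is visible of it).
- env.cut_out(name, camera): "mask" (400x640 bool, what is visible of it).
- env.pinpoint(name, camera): "point" ([x, y, z] in m, in world coordinates, good to about 4 mm: a listed point, or the origin of a listed thing).
The state is a dict: "clock": time; "joint_positions": joint angles; "qvel": joint speeds; "joint_torque": joint torques, N m; "tool_pos": TCP position; "tool_rot": TCP orientation; "contact_force": force on the tool from outside, world axes, zero at the start; "torque": the same for the moment, N m; "gripper_width": finger opening in m; "gripper_force": force on a finger pad.
Only numpy, scipy, OpenCV 4.12 (cv2) and the standard library are available. Lean on these libraries where they do the work, as an engineer would, in place of code of your own. Each camera call takes 0.05 s, during which the arm holds its last target. There are 200 camera calls.

## Working session

There is one attempt and no reset: what is moved stays moved. The work goes in short steps, Python scripts to look and compute and a tool call to move; the robot and the scene stay as the last step left them, time stands still between calls to the robot, and variables do not carry over. Pictures are saved under pics/ and viewed, at most 14 in all, crops included, and the job is handed in when it is done.

Besides the shell and the picture viewer there is one more tool, called by a JSON object that holds its "api" and its "payload". play_rows: Moves the arm, as the interface text tells. Its arguments: {"type":"object","properties":{"moves":{"type":"array","items":{"type":"array","items":{"type":"number"}}}},"required":["moves"]}

```bash
mkdir -p pics; ls; cat > h.py <<'E'
import numpy as np, cv2
from plant import env
def save(n,f,crop=None,sc=1):
    im=env.capture(n)
    if crop: a,b,c,d=crop; im=im[b:d,a:c]
    if sc!=1: im=cv2.resize(im,None,fx=sc,fy=sc,interpolation=cv2.INTER_CUBIC)
    cv2.imwrite('pics/'+f,im[:,:,::-1])
E
python3 - <<'E'
from h import *
a=env.capture('scene');b=env.capture('side')
cv2.imwrite('pics/a.png',a[:,:,::-1]);cv2.imwrite('pics/b.png',b[:,:,::-1])
for n in ['scene','side']: print(n,env.camera_params(n))
print(env.camera_params('wrist'))
for t in ['stand','tray_low','tray_up','wedge_long','wedge_short','insulator','lamp','sluice_key','mug']:
  for c in ['scene','side']:
    print(t,c,[(np.round(d['point'],3).tolist(),round(d['conf'],2)) for d in env.pinpoint(t,c)])
print(env.sense())
E
```

```text
pics
scene {'fx': 382.2185906890655, 'fy': 382.2185906890655, 'cx': 322.59546545052075, 'cy': 203.42988680662512, 'xyz': array([0.99953893, 0.51145193, 0.82538155]), 'attitude': array([[-0.82086925,  0.42801816, -0.3781192 ],
       [ 0.5708542 ,  0.63496191, -0.52052748],
       [ 0.01729608, -0.64313593, -0.76555667]])}
side {'fx': 448.20843507725056, 'fy': 448.20843507725056, 'cx': 318.708474533612, 'cy': 196.5065770574747, 'xyz': array([ 0.0164308 , -0.86938531,  0.63767894]), 'attitude': array([[ 0.83534822, -0.25793794,  0.48544965],
       [-0.54954903, -0.41393263,  0.72571044],
       [ 0.01375519, -0.87299931, -0.48752743]])}
{'fx': 310.4364213296832, 'fy': 310.4364213296832, 'cx': 321.4421681310851, 'cy': 194.01025741146069, 'hand_eye': array([[-1.22661521e-04, -9.72430943e-01, -2.33191006e-01,
         6.74263808e-02],
       [ 9.99999875e-01, -6.07393024e-06, -5.00684096e-04,
        -1.58562933e-04],
       [ 4.85464322e-04, -2.33191038e-01,  9.72430822e-01,
        -1.78280928e-01],
       [ 0.00000000e+00,  0.00000000e+00,  0.00000000e+00,
         1.00000000e+00]])}

[... 1137 characters left out ...]
071324e+00, -1.20982877e-01]), 'qvel': array([-0.00119303, -0.00074028, -0.00079991,  0.00030506,  0.00088148,
        0.00172851]), 'joint_torque': array([ 1.68188044e-04, -4.04463387e+01, -2.37500936e+01,  7.01777427e-02,
        2.47456518e-02,  4.42769158e-05]), 'tool_pos': array([0.16982197, 0.54939967, 0.20547396]), 'tool_rot': array([[-9.55400010e-01,  2.95314783e-01,  2.33443609e-05],
       [ 2.95314784e-01,  9.55400008e-01,  4.85674108e-05],
       [-7.96052817e-06,  5.32952396e-05, -9.99999999e-01]]), 'contact_force': array([-0.677788  , -0.43101116,  0.24337792]), 'torque': array([ 0.00207916, -0.00990457, -0.0238892 ]), 'gripper_force': 0.0, 'gripper_width': 0.09413385393425966}
```

View pics/a.png

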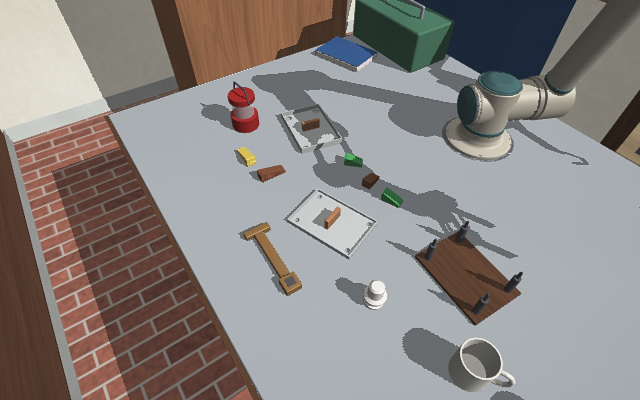

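View pics/b.png

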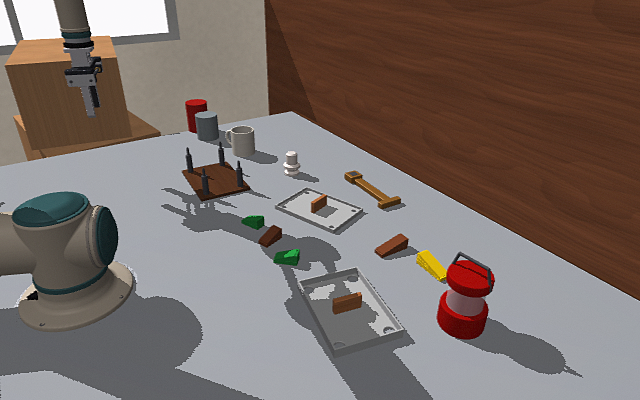

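The scene view shows these things:
- **Trays:** the tall-rim tray at (311,128) is tray_low. The low-rim, white-floored tray at (331,222) is tray_up.
- **Short wedges:** brown at (371,181), with green ones at (353,159) and (392,198). The brown one is wedge_short; the greens are look-alikes.
- **Long wedges:** brown at (271,172) and yellow at (247,156). The brown one is wedge_long.
- **Others:** stand at (468,275), insulator at (375,293).

Next I'll fit the poses to the silhouettes.

```bash
cat >> h.py <<'E'
from scipy.optimize import minimize
def box(x,y,z0,z1,cx=0,cy=0):
    return np.array([[cx+a*x,cy+b*y,z] for a in(-1,1) for b in(-1,1) for z in(z0,z1)])
def cyl(r,z0,z1,cx=0,cy=0):
    t=np.linspace(0,2*np.pi,24,endpoint=False)
    return np.vstack([np.c_[cx+r*np.cos(t),cy+r*np.sin(t),np.full(24,z)] for z in(z0,z1)])
def wedge(L): 
    return np.array([[x,y,z] for y in(-.014,.014) for x,z in((-L/2,0),(L/2,0),(-L/2,.03),(L/2,.01))])
P=[(a,b) for a in(-.052,.052) for b in(-.082,.082)]
bar=box(.03,.006,.005,.038)
M=dict(stand=[box(.075,.105,0,.01)]+[cyl(.009,.01,.068,*p) for p in P]+[cyl(.004,.068,.086,*p) for p in P],
 tray_low=[box(.07,.1,0,.021),bar],tray_up=[box(.07,.1,0,.012),bar],wedge_long=[wedge(.08)],wedge_short=[wedge(.056)],
 insulator=[cyl(.024,0,.005),cyl(.027,.024,.032),cyl(.018,.037,.068)])
def cam(n,st=None):
    p=env.camera_params(n)
    if 'hand_eye' in p:
        T=np.eye(4);T[:3,:3]=st['tool_rot'];T[:3,3]=st['tool_pos'];T=T@p['hand_eye'];return p,T[:3,:3],T[:3,3]
    return p,np.array(p['attitude']),np.array(p['xyz'])
def proj(X,c):
    p,R,t=c;q=(X-t)@R;return np.c_[p['fx']*q[:,0]/q[:,2]+p['cx'],p['fy']*q[:,1]/q[:,2]+p['cy']]
def world(m,v,z=0):
    c,s=np.cos(v[2]),np.sin(v[2]);return m@np.array([[c,-s,0],[s,c,0],[0,0,1]]).T+[v[0],v[1],z]
def render(t,v,c,z=0):
    im=np.zeros((400,640),np.uint8)
    for m in M[t]:
        h=cv2.convexHull(proj(world(m,v,z),c).astype(np.float32)).reshape(-1,2)
        im|=cv2.fillConvexPoly(np.zeros_like(im),np.round(h*64).astype(np.int32),255,cv2.LINE_AA,6)
    return im/255.
def fit(t,masks,x0,z=0,yaws=None):
    ms=[(cv2.GaussianBlur(m.astype(float),(0,0),.6),c) for m,c in masks]
    def f(u):
        v=[u[0]/100,u[1]/100,u[2]/5]; k=0
        for m,c in ms: r=render(t,v,c,z);k+=np.abs(r-m).sum()/m.sum()
        return k/len(ms)
    per=np.pi if t[0] in'st' else 2*np.pi
    if yaws is None: yaws=np.arange(0,per,per/8 if t[0]!='w' else per/12)
    best=None
    c0=sorted((f([x0[0]*100,x0[1]*100,5*y]),y) for y in yaws)[:3]
    for _,y in c0:
        u=np.array([x0[0]*100,x0[1]*100,5*y])
        r=minimize(f,u,method='Nelder-Mead',options=dict(initial_simplex=np.vstack([u]+[u+d for d in np.diag([.6,.6,.8])]),xatol=.003,fatol=1e-5))
        if best is None or r.fun<best.fun:best=r
    u=best.x;return np.array([u[0]/100,u[1]/100,(u[2]/5+np.pi/2)%per-np.pi/2]),best.fun
def masks(t,n,near,c):
    out=[]
    for d in env.cut_out(t,n):
        m=d['mask'];y,x=np.nonzero(m);q=proj(np.array([[near[0],near[1],.012]]),c)[0]
        out.append((np.hypot(x.mean()-q[0],y.mean()-q[1]),d['conf'],m))
    out.sort(key=lambda a:a[0]);return out[0] if out else None
G=dict(stand=(.434,.335),tray_low=(.44,-.338),tray_up=(.61,.02),wedge_long=(.65,-.232),wedge_short=(.425,-.043),insulator=(.664,.259))
E
cat > s1.py <<'E'
from h import *
for n in('scene','side'):env.capture(n)
for t,g in G.items():
    ms=[]
    for n in('scene','side'):
        c=cam(n);m=masks(t,n,g,c)
        if m is None or m[0]>25: print(t,n,'no',m and m[0]);continue
        ms.append((m[2],c)); v,e=fit(t,[(m[2],c)],g); print(t,n,round(m[1],2),round(m[0],1),v.round(4),round(e,3))
    if len(ms)==2: v,e=fit(t,ms,g);print(t,'both',v.round(4),round(e,3))
print(env.sense()['clock'])
E
time python3 s1.py
```

```text
stand scene 0.77 3.3 [ 0.4322  0.3339 -0.0678] 0.044
stand side 0.6 1.7 [ 0.4325  0.3373 -0.1126] 0.216
stand both [ 0.4326  0.334  -0.0727] 0.134
tray_low scene 0.77 1.6 [ 0.4393 -0.3406 -0.2263] 0.096
tray_low side 0.6 7.0 [ 0.4408 -0.3408 -0.2112] 0.073
tray_low both [ 0.4405 -0.3412 -0.2165] 0.085
tray_up scene 0.56 2.9 [0.6092 0.0189 0.3342] 0.049
tray_up side no None
wedge_long scene 0.82 3.2 [ 0.655  -0.2316  3.1782] 0.187
wedge_long side 0.72 2.4 [ 0.6531 -0.2323  3.1616] 0.118
wedge_long both [ 0.6544 -0.2317  3.166 ] 0.156
wedge_short scene 0.73 2.5 [ 0.4266 -0.0412  3.587 ] 0.219
wedge_short side 0.62 1.3 [ 0.4279 -0.0391  3.7185] 0.32
wedge_short both [ 0.4273 -0.0412  3.6141] 0.281
insulator scene 0.89 3.8 [0.6631 0.258  0.1855] 0.128
insulator side 0.9 5.1 [0.6635 0.2601 0.1172] 0.118
insulator both [0.6629 0.2584 0.0984] 0.125
1.7
real	0m43.664s
user	0m16.879s
sys	0m22.571s
```

```bash
cat >> h.py <<'E'
import json,sys
from scipy.spatial.transform import Rotation as Ro
def Rdown(psi):
    c,s=np.cos(psi),np.sin(psi);return np.array([[-s,c,0],[c,s,0],[0,0,-1]])
class Plan:
    """chain of straight moves, from the measured pose; prints rows"""
    def __init__(s,jaw,start=None):
        st=env.sense();s.p=np.array(st['tool_pos']);s.R=np.array(st['tool_rot']);s.j=jaw;s.rows=[]
    def to(s,xyz,psi=None,step=.045,jaw=None):
        if jaw is not None:s.j=jaw
        xyz=np.array(xyz,float);R1=s.R if psi is None else Rdown(psi)
        w=Ro.from_matrix(s.R.T@R1).as_rotvec();d=xyz-s.p
        n=max(1,int(np.ceil(np.linalg.norm(d)/step)),int(np.ceil(np.degrees(np.linalg.norm(w))/7.5)))
        p0,R0=s.p,s.R
        for i in range(1,n+1):
            q=p0+d*i/n; sh=s.R.T@(q-s.p)
            tw=np.degrees(Ro.from_matrix(s.R.T@R0@Ro.from_rotvec(w*i/n).as_matrix()).as_rotvec())/5
            r=np.r_[sh.round(4),tw.round(3)];s.rows.append([float(x)+0. for x in r]+[s.j])
            s.p=s.p+s.R@r[:3];s.R=s.R@Ro.from_rotvec(np.radians(r[3:]*5)).as_matrix()
        return s
    def wait(s,k,jaw=None):
        if jaw is not None:s.j=jaw
        s.rows+=[[0,0,0,0,0,0,s.j]]*k;return s
    def out(s):
        while len(s.rows)%5:s.rows.append([0,0,0,0,0,0,s.j])
        for i in range(0,len(s.rows),5):print(json.dumps(s.rows[i:i+5]).replace('-0.0,','0,').replace('0.0,','0,'))
def near_psi(yaw,ref):  # y axis along object y, modulo pi, nearest ref
    p=yaw+np.pi/2;return p+np.pi*round((ref-p)/np.pi)
E
python3 - <<'E'
from h import *
Plan(.094).to([.433,.334,.2],near_psi(-.07,1.27)).wait(2).out()
E
```

```text
[[-0.0394, -0.016, 0.0007, 0, 0, -0.329, 0.094], [-0.0389, -0.0171, 0.0007, 0, 0, -0.329, 0.094], [-0.0384, -0.0183, 0.0006, 0, 0, -0.33, 0.094], [-0.0378, -0.0193, 0.0007, 0, 0, -0.329, 0.094], [-0.0373, -0.0204, 0.0007, 0, 0, -0.329, 0.094]]
[[-0.0367, -0.0215, 0.0007, 0, 0, -0.329, 0.094], [-0.036, -0.0225, 0.0007, 0.001, 0, -0.329, 0.094], [-0.0354, -0.0236, 0.0007, 0, 0, -0.329, 0.094], [0, 0, 0, 0, 0, 0, 0.094], [0, 0, 0, 0, 0, 0, 0.094]]
```

```bash
cat >> h.py <<'E'
def _to(s,xyz,psi=None,step=.045,jaw=None):
    if jaw is not None:s.j=jaw
    d=s.R.T@(np.array(xyz,float)-s.p);n=max(1,int(np.ceil(np.linalg.norm(d)/step)))
    r=(d/n).round(4 if n<3 else 4)
    s.rows+=[[float(x)+0. for x in r]+[0,0,0,s.j]]*n;s.p=s.p+s.R@r*n
    if psi is not None:
        w=np.degrees(Ro.from_matrix(s.R.T@Rdown(psi)).as_rotvec())/5
        n=int(np.ceil(np.linalg.norm(w)/1.5)) or 1;w=(w/n).round(2)
        s.rows+=[[0,0,0]+[float(x)+0. for x in w]+[s.j]]*n;s.R=s.R@Ro.from_rotvec(np.radians(w*n*5)).as_matrix()
    return s
Plan.to=_to
E
python3 - <<'E'
from h import *
Plan(.094).to([.433,.334,.2],near_psi(-.07,1.27)).wait(1).out()
E
```

```text
[[-0.0394, -0.016, 0.0007, 0, 0, 0, 0.094], [-0.0394, -0.016, 0.0007, 0, 0, 0, 0.094], [-0.0394, -0.016, 0.0007, 0, 0, 0, 0.094], [-0.0394, -0.016, 0.0007, 0, 0, 0, 0.094], [-0.0394, -0.016, 0.0007, 0, 0, 0, 0.094]]
[[-0.0394, -0.016, 0.0007, 0, 0, 0, 0.094], [-0.0394, -0.016, 0.0007, 0, 0, 0, 0.094], [-0.0394, -0.016, 0.0007, 0, 0, 0, 0.094], [0, 0, 0, 0, 0, -1.32, 0.094], [0, 0, 0, 0, 0, -1.32, 0.094]]
[[0, 0, 0, 0, 0, 0, 0.094], [0, 0, 0, 0, 0, 0, 0.094], [0, 0, 0, 0, 0, 0, 0.094], [0, 0, 0, 0, 0, 0, 0.094], [0, 0, 0, 0, 0, 0, 0.094]]
```

{"api": "play_rows", "payload": {"moves": [[-0.0394,-0.016,0.0007,0,0,0,0.094],[-0.0394,-0.016,0.0007,0,0,0,0.094],[-0.0394,-0.016,0.0007,0,0,0,0.094],[-0.0394,-0.016,0.0007,0,0,0,0.094],[-0.0394,-0.016,0.0007,0,0,0,0.094]]}}

```text
clock: 2.2
tool_pos: [0.3355, 0.4137, 0.2021]
tool_rot: [[-0.956, 0.295, 0.0], [0.295, 0.956, 0.0], [-0.0, 0.001, -1.0]]
contact_force: [0.3, 0.4, -1.3]
gripper_width: 0.0942
gripper_force: 0.0
```

{"api": "play_rows", "payload": {"moves": [[-0.0394,-0.016,0.0007,0,0,0,0.094],[-0.0394,-0.016,0.0007,0,0,0,0.094],[-0.0394,-0.016,0.0007,0,0,0,0.094],[0,0,0,0,0,-1.32,0.094],[0,0,0,0,0,-1.32,0.094]]}}

```text
clock: 2.7
tool_pos: [0.4344, 0.3328, 0.1997]
tool_rot: [[-0.998, 0.068, -0.0], [0.068, 0.998, 0.0], [0.0, 0.0, -1.0]]
contact_force: [-1.3, 0.2, -0.5]
gripper_width: 0.0943
gripper_force: 0.0
```

{"api": "play_rows", "payload": {"moves": [[0,0,0,0,0,0,0.094],[0,0,0,0,0,0,0.094],[0,0,0,0,0,0,0.094],[0,0,0,0,0,0,0.094],[0,0,0,0,0,0,0.094]]}}

```text
clock: 3.2
tool_pos: [0.4329, 0.3342, 0.1999]
tool_rot: [[-0.998, 0.069, 0.0], [0.069, 0.998, 0.0], [-0.0, 0.0, -1.0]]
contact_force: [0.5, -0.1, 0.6]
gripper_width: 0.0938
gripper_force: 0.0
```

```bash
cat >> h.py <<'E'
def look(t,near,f=None,z=0,yaw=None):
    st=env.sense();im=env.capture('wrist');c=cam('wrist',st);m=masks(t,'wrist',near,c)
    if m is None: print('none'); v=e=None
    else: v,e=fit(t,[(m[2],c)],near,z,None if yaw is None else [yaw]);print(t,round(m[1],2),round(m[0],1),v.round(4),round(e,3))
    if f:
        o=im[:,:,::-1].copy()
        if v is not None:
            r=(render(t,v,c,z)>.5).astype(np.uint8);o=cv2.drawContours(o,cv2.findContours(r,cv2.RETR_EXTERNAL,cv2.CHAIN_APPROX_NONE)[0],-1,(255,0,255),1)
        cv2.imwrite('pics/'+f,o)
    print('tcp',st['tool_pos'].round(4),'psi',round(float(np.arctan2(st['tool_rot'][1,1],st['tool_rot'][0,1])),4),'t',st['clock'])
    return v
E
python3 - <<'E'
from h import *
look('stand',G['stand'],'c.png')
Plan(.094).to([.6,.02,.2],near_psi(.334,1.5)).wait(1).out()
E
```

```text
stand 0.64 5.1 [ 0.434   0.3329 -0.0669] 0.047
tcp [0.4329 0.3342 0.1999] psi 1.5014 t 3.2
[[-0.0235, -0.0377, 0, 0, 0, 0, 0.094], [-0.0235, -0.0377, 0, 0, 0, 0, 0.094], [-0.0235, -0.0377, 0, 0, 0, 0, 0.094], [-0.0235, -0.0377, 0, 0, 0, 0, 0.094], [-0.0235, -0.0377, 0, 0, 0, 0, 0.094]]
[[-0.0235, -0.0377, 0, 0, 0, 0, 0.094], [-0.0235, -0.0377, 0, 0, 0, 0, 0.094], [-0.0235, -0.0377, 0, 0, 0, 0, 0.094], [0, 0, 0, 0, 0, -1.16, 0.094], [0, 0, 0, 0, 0, -1.16, 0.094]]
[[0, 0, 0, 0, 0, -1.16, 0.094], [0, 0, 0, 0, 0, -1.16, 0.094], [0, 0, 0, 0, 0, 0, 0.094], [0, 0, 0, 0, 0, 0, 0.094], [0, 0, 0, 0, 0, 0, 0.094]]
```

View pics/c.png

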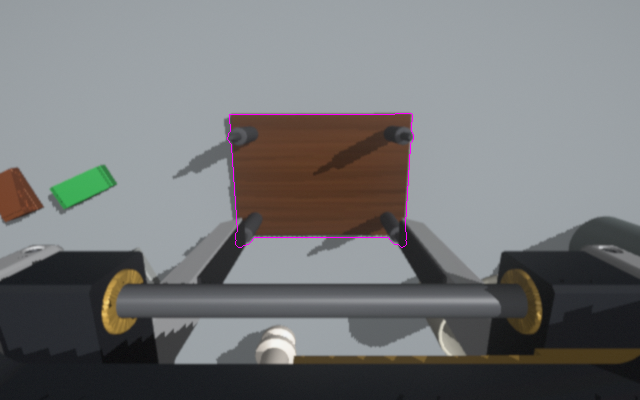

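The magenta outline hugs the base at (231,113)–(412,237) and the post tops, so the stand fit is good. Next I look at tray_low.

```bash
python3 - <<'E'
from h import *
Plan(.094).to([.441,-.341,.2],near_psi(-.2165,1.5)).wait(2).out()
E
```

```text
[[-0.0034, -0.0421, 0, 0, 0, 0, 0.094], [-0.0034, -0.0421, 0, 0, 0, 0, 0.094], [-0.0034, -0.0421, 0, 0, 0, 0, 0.094], [-0.0034, -0.0421, 0, 0, 0, 0, 0.094], [-0.0034, -0.0421, 0, 0, 0, 0, 0.094]]
[[-0.0034, -0.0421, 0, 0, 0, 0, 0.094], [-0.0034, -0.0421, 0, 0, 0, 0, 0.094], [-0.0034, -0.0421, 0, 0, 0, 0, 0.094], [-0.0034, -0.0421, 0, 0, 0, 0, 0.094], [-0.0034, -0.0421, 0, 0, 0, 0, 0.094]]
[[-0.0034, -0.0421, 0, 0, 0, 0, 0.094], [-0.0034, -0.0421, 0, 0, 0, 0, 0.094], [-0.0034, -0.0421, 0, 0, 0, 0, 0.094], [-0.0034, -0.0421, 0, 0, 0, 0, 0.094], [-0.0034, -0.0421, 0, 0, 0, 0, 0.094]]
[[-0.0034, -0.0421, 0, 0, 0, 0, 0.094], [0, 0, 0, 0, 0, 0.84, 0.094], [0, 0, 0, 0, 0, 0.84, 0.094], [0, 0, 0, 0, 0, 0, 0.094], [0, 0, 0, 0, 0, 0, 0.094]]
```

{"api": "play_rows", "payload": {"moves": [[-0.0034,-0.0421,0,0,0,0,0.094],[-0.0034,-0.0421,0,0,0,0,0.094],[-0.0034,-0.0421,0,0,0,0,0.094],[-0.0034,-0.0421,0,0,0,0,0.094],[-0.0034,-0.0421,0,0,0,0,0.094]]}}

```text
clock: 3.8
tool_pos: [0.4353, 0.1214, 0.2001]
tool_rot: [[-0.998, 0.069, 0.001], [0.069, 0.998, 0.0], [-0.001, 0.0, -1.0]]
contact_force: [0.4, -0.1, -0.4]
gripper_width: 0.094
gripper_force: 0.0
```

{"api": "play_rows", "payload": {"moves": [[-0.0034,-0.0421,0,0,0,0,0.094],[-0.0034,-0.0421,0,0,0,0,0.094],[-0.0034,-0.0421,0,0,0,0,0.094],[-0.0034,-0.0421,0,0,0,0,0.094],[-0.0034,-0.0421,0,0,0,0,0.094]]}}

```text
clock: 4.3
tool_pos: [0.4377, -0.09, 0.2001]
tool_rot: [[-0.998, 0.07, 0.001], [0.07, 0.998, -0.0], [-0.001, -0.0, -1.0]]
contact_force: [0.6, -0.8, -0.1]
gripper_width: 0.0941
gripper_force: 0.0
```

{"api": "play_rows", "payload": {"moves": [[-0.0034,-0.0421,0,0,0,0,0.094],[-0.0034,-0.0421,0,0,0,0,0.094],[-0.0034,-0.0421,0,0,0,0,0.094],[-0.0034,-0.0421,0,0,0,0,0.094],[-0.0034,-0.0421,0,0,0,0,0.094]]}}

```text
clock: 4.8
tool_pos: [0.4401, -0.3012, 0.2]
tool_rot: [[-0.998, 0.07, 0.001], [0.07, 0.998, -0.0], [-0.001, 0.0, -1.0]]
contact_force: [-0.5, -0.2, 0.6]
gripper_width: 0.0938
gripper_force: 0.0
```

{"api": "play_rows", "payload": {"moves": [[-0.0034,-0.0421,0,0,0,0,0.094],[0,0,0,0,0,0.84,0.094],[0,0,0,0,0,0.84,0.094],[0,0,0,0,0,0,0.094],[0,0,0,0,0,0,0.094]]}}

```text
clock: 5.3
tool_pos: [0.4407, -0.3416, 0.1998]
tool_rot: [[-0.977, 0.213, -0.0], [0.213, 0.977, 0.0], [0.0, 0.0, -1.0]]
contact_force: [-0.1, 0.4, 0.1]
gripper_width: 0.0941
gripper_force: 0.0
```

```bash
python3 - <<'E'
from h import *
v=look('tray_low',(.4405,-.341),'d.png')
p=near_psi(v[2],1.35)
Plan(.094).to([v[0],v[1],.199],p).to([v[0],v[1],.05],jaw=.06).to([v[0],v[1],.012],step=.02).wait(5,jaw=0).out()
E
```

```text
tray_low 0.58 2.3 [ 0.4412 -0.3416 -0.2054] 0.087
tcp [ 0.4407 -0.3416  0.1998] psi 1.3563 t 5.3
[[-0.0004, -0.0002, 0.0009, 0, 0, 0, 0.094], [0, 0, 0, 0, 0, -0.1, 0.094], [0, 0, 0.0373, 0, 0, 0, 0.06], [0, 0, 0.0373, 0, 0, 0, 0.06], [0, 0, 0.0373, 0, 0, 0, 0.06]]
[[0, 0, 0.0373, 0, 0, 0, 0.06], [0, 0, 0.0189, 0, 0, 0, 0.06], [0, 0, 0.0189, 0, 0, 0, 0.06], [0, 0, 0, 0, 0, 0, 0], [0, 0, 0, 0, 0, 0, 0]]
[[0, 0, 0, 0, 0, 0, 0], [0, 0, 0, 0, 0, 0, 0], [0, 0, 0, 0, 0, 0, 0], [0, 0, 0, 0, 0, 0, 0], [0, 0, 0, 0, 0, 0, 0]]
```

View pics/d.png

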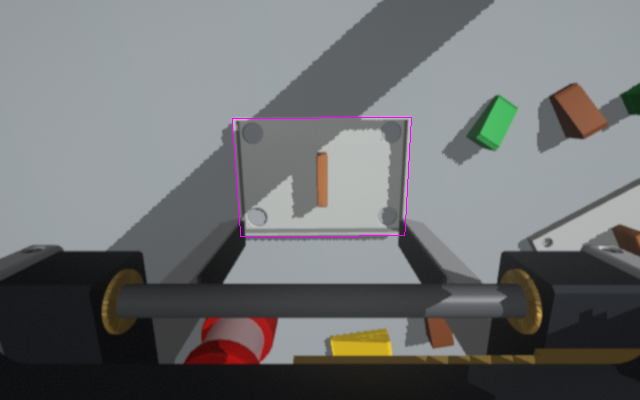

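The fitted outline (234,118)–(411,236) hugs the tall-rim tray, its bar is at (322,180) and the big holes are at the corners. I grasp the bar now.

{"api": "play_rows", "payload": {"moves": [[-0.0004,-0.0002,0.0009,0,0,0,0.094],[0,0,0,0,0,-0.1,0.094],[0,0,0.0373,0,0,0,0.06],[0,0,0.0373,0,0,0,0.06],[0,0,0.0373,0,0,0,0.06]]}}

```text
clock: 5.9
tool_pos: [0.4414, -0.3421, 0.0864]
tool_rot: [[-0.979, 0.205, 0.001], [0.205, 0.979, -0.001], [-0.002, -0.001, -1.0]]
contact_force: [0.6, -0.5, -0.7]
gripper_width: 0.0732
gripper_force: 0.0
```

{"api": "play_rows", "payload": {"moves": [[0,0,0.0373,0,0,0,0.06],[0,0,0.0189,0,0,0,0.06],[0,0,0.0189,0,0,0,0.06],[0,0,0,0,0,0,0.06],[0,0,0,0,0,0,0.03]]}}

```text
clock: 6.4
tool_pos: [0.4413, -0.342, 0.0121]
tool_rot: [[-0.979, 0.205, -0.0], [0.205, 0.979, 0.0], [0.0, 0.0, -1.0]]
contact_force: [0.2, 0.7, 0.5]
gripper_width: 0.0551
gripper_force: 0.0
```

{"api": "play_rows", "payload": {"moves": [[0,0,0,0,0,0,0.02],[0,0,0,0,0,0,0],[0,0,0,0,0,0,0],[0,0,0,0,0,0,0],[0,0,0,0,0,0,0]]}}

```text
clock: 6.9
tool_pos: [0.4412, -0.3421, 0.0123]
tool_rot: [[-0.979, 0.206, 0.0], [0.206, 0.979, -0.0], [-0.0, -0.0, -1.0]]
contact_force: [-0.2, -0.0, -0.2]
gripper_width: 0.0155
gripper_force: 0.0
```

{"api": "play_rows", "payload": {"moves": [[0,0,-0.01,0,0,0,0],[0,0,-0.02,0,0,0,0],[0,0,-0.04,0,0,0,0],[0,0,-0.04,0,0,0,0],[0,0,-0.04,0,0,0,0]]}}

```text
clock: 7.4
tool_pos: [0.4403, -0.3412, 0.163]
tool_rot: [[-0.979, 0.206, -0.001], [0.206, 0.979, 0.002], [0.002, 0.001, -1.0]]
contact_force: [0.8, -0.4, -4.2]
gripper_width: 0.0119
gripper_force: 30.0
```

{"api": "play_rows", "payload": {"moves": [[0,0,-0.03,0,0,0,0],[0,0,-0.01,0,0,0,0],[0,0,0,0,0,0,0],[0,0,0,0,0,0,0],[0,0,0,0,0,0,0]]}}

```text
clock: 7.9
tool_pos: [0.4399, -0.3409, 0.1995]
tool_rot: [[-0.979, 0.206, -0.003], [0.206, 0.979, 0.004], [0.004, 0.003, -1.0]]
contact_force: [0.8, 0.3, -3.7]
gripper_width: 0.0115
gripper_force: 30.0
```

```bash
python3 - <<'E'
from h import *
st=env.sense();z=st['tool_pos'][2]-.012
v=look('tray_low',(.4412,-.3416),'e.png',z=z,yaw=-.2054)
E
```

```text
tray_low 0.9 14.0 [ 0.44   -0.3419 -0.2099] 0.603
tcp [ 0.4399 -0.3409  0.1995] psi 1.3635 t 7.9
```

View pics/e.png

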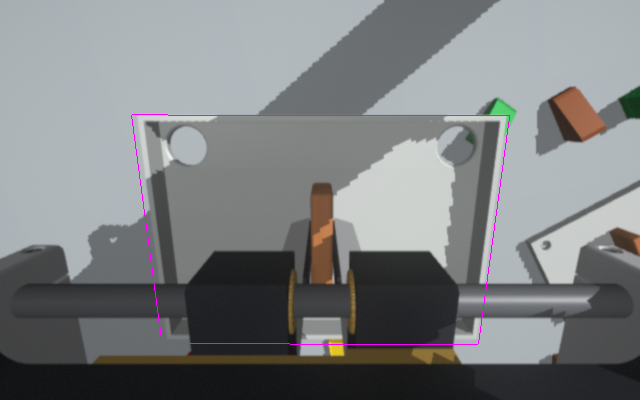

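The tray is held level: the outline at (132,115)–(509,115) matches the rim and the bar is between the fingers. I carry it over the stand.

```bash
python3 - <<'E'
from h import *
Plan(0).to([.434,.3329,.2],1.504).wait(2).out()
E
```

```text
[[0.0097, 0.0439, 0.0001, 0, 0, 0, 0], [0.0097, 0.0439, 0.0001, 0, 0, 0, 0], [0.0097, 0.0439, 0.0001, 0, 0, 0, 0], [0.0097, 0.0439, 0.0001, 0, 0, 0, 0], [0.0097, 0.0439, 0.0001, 0, 0, 0, 0]]
[[0.0097, 0.0439, 0.0001, 0, 0, 0, 0], [0.0097, 0.0439, 0.0001, 0, 0, 0, 0], [0.0097, 0.0439, 0.0001, 0, 0, 0, 0], [0.0097, 0.0439, 0.0001, 0, 0, 0, 0], [0.0097, 0.0439, 0.0001, 0, 0, 0, 0]]
[[0.0097, 0.0439, 0.0001, 0, 0, 0, 0], [0.0097, 0.0439, 0.0001, 0, 0, 0, 0], [0.0097, 0.0439, 0.0001, 0, 0, 0, 0], [0.0097, 0.0439, 0.0001, 0, 0, 0, 0], [0.0097, 0.0439, 0.0001, 0, 0, 0, 0]]
[[0, 0, 0, 0.01, -0.02, -0.81, 0], [0, 0, 0, 0.01, -0.02, -0.81, 0], [0, 0, 0, 0, 0, 0, 0], [0, 0, 0, 0, 0, 0, 0], [0, 0, 0, 0, 0, 0, 0]]
```

{"api": "play_rows", "payload": {"moves": [[0.0097,0.0439,0.0001,0,0,0,0],[0.0097,0.0439,0.0001,0,0,0,0],[0.0097,0.0439,0.0001,0,0,0,0],[0.0097,0.0439,0.0001,0,0,0,0],[0.0097,0.0439,0.0001,0,0,0,0]]}}

```text
clock: 8.5
tool_pos: [0.4381, -0.1154, 0.2006]
tool_rot: [[-0.978, 0.207, -0.001], [0.207, 0.978, 0.001], [0.001, 0.001, -1.0]]
contact_force: [-0.1, 0.8, -5.0]
gripper_width: 0.0117
gripper_force: 30.0
```

{"api": "play_rows", "payload": {"moves": [[0.0097,0.0439,0.0001,0,0,0,0],[0.0097,0.0439,0.0001,0,0,0,0],[0.0097,0.0439,0.0001,0,0,0,0],[0.0097,0.0439,0.0001,0,0,0,0],[0.0097,0.0439,0.0001,0,0,0,0]]}}

```text
clock: 9.0
tool_pos: [0.4358, 0.1093, 0.2003]
tool_rot: [[-0.979, 0.206, -0.001], [0.206, 0.979, -0.0], [0.001, -0.0, -1.0]]
contact_force: [1.1, 0.0, -4.1]
gripper_width: 0.0119
gripper_force: 30.0
```

{"api": "play_rows", "payload": {"moves": [[0.0097,0.0439,0.0001,0,0,0,0],[0.0097,0.0439,0.0001,0,0,0,0],[0.0097,0.0439,0.0001,0,0,0,0],[0.0097,0.0439,0.0001,0,0,0,0],[0.0097,0.0439,0.0001,0,0,0,0]]}}

```text
clock: 9.5
tool_pos: [0.4335, 0.334, 0.1996]
tool_rot: [[-0.979, 0.205, -0.001], [0.205, 0.979, -0.001], [0.001, -0.001, -1.0]]
contact_force: [1.7, -0.1, -3.9]
gripper_width: 0.0118
gripper_force: 30.0
```

{"api": "play_rows", "payload": {"moves": [[0,0,0,0.01,-0.02,-0.81,0],[0,0,0,0.01,-0.02,-0.81,0],[0,0,0,0,0,0,0],[0,0,0,0,0,0,0],[0,0,0,0,0,0,0]]}}

```text
clock: 10.0
tool_pos: [0.4342, 0.332, 0.2002]
tool_rot: [[-0.998, 0.067, 0.003], [0.067, 0.998, -0.002], [-0.003, -0.002, -1.0]]
contact_force: [0.5, -0.2, -4.8]
gripper_width: 0.0117
gripper_force: 30.0
```

```bash
python3 - <<'E'
from h import *
look('tray_low',(.434,.3329),'f.png',z=env.sense()['tool_pos'][2]-.012,yaw=-.067)
print(env.sense()['contact_force'],env.sense()['torque'])
Plan(0).to([.434,.3329,.125],1.504).wait(2).out()
E
```

```text
tray_low 0.58 16.4 [ 0.4349  0.331  -0.0692] 0.629
tcp [0.4342 0.332  0.2002] psi 1.5033 t 10.0
[-1.8893056e-03  2.5592668e-02 -4.8817816e+00] [0.02571195 0.02108763 0.05044069]
[[0.0003, 0.0005, 0.0377, 0, 0, 0, 0], [0.0003, 0.0005, 0.0377, 0, 0, 0, 0], [0, 0, 0, -0.02, 0.04, -0.01, 0], [0, 0, 0, 0, 0, 0, 0], [0, 0, 0, 0, 0, 0, 0]]
```

View pics/f.png

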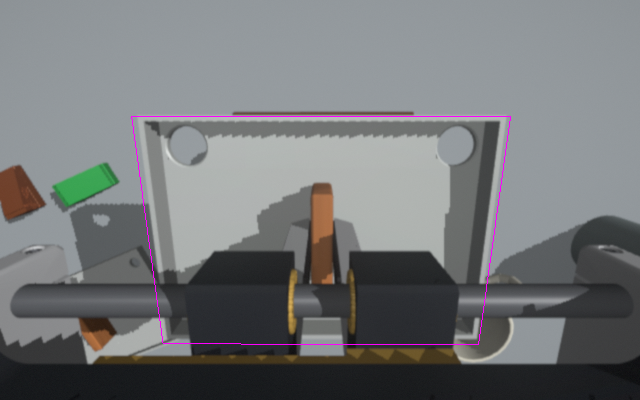

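Tray sits over the stand, with the base's far edge showing at (323,113). I descend to just above the pins and check them through the holes at (188,146) and (457,146).

{"api": "play_rows", "payload": {"moves": [[0.0003,0.0005,0.0377,0,0,0,0],[0.0003,0.0005,0.0377,0,0,0,0],[0,0,0,-0.02,0.04,0,0],[0,0,0,0,0,0,0],[0,0,0,0,0,0,0]]}}

```text
clock: 10.6
tool_pos: [0.4357, 0.334, 0.1272]
tool_rot: [[-0.998, 0.066, 0.004], [0.066, 0.998, 0.002], [-0.003, 0.002, -1.0]]
contact_force: [0.3, -0.2, -3.6]
gripper_width: 0.0116
gripper_force: 30.0
```

```bash
python3 - <<'E'
from h import *
st=env.sense();print(st['tool_pos'].round(4),st['tool_rot'].round(4).tolist())
c=cam('wrist',st);im=env.capture('wrist')
s=env.capture('scene')
v=[.434,.3329,-.0669]
pins=proj(world(np.array([[x,y,.092] for x,y in P]),v),c);sh=proj(world(np.array([[x,y,.068] for x,y in P]),v),c)
hol=proj(world(np.array([[x,y,st['tool_pos'][2]-.012] for x,y in P]),v),c)
print(pins.round(1).tolist(),hol.round(1).tolist())
o=im[100:220,130:520,::-1]
o=cv2.resize(o,None,fx=2,fy=2,interpolation=cv2.INTER_CUBIC);q=proj(np.array([[.434,.333,.06]]),cam('scene'))[0].astype(int)
s=cv2.resize(s[q[1]-80:q[1]+60,q[0]-97:q[0]+98,::-1],None,fx=4,fy=4/2*1.0,interpolation=cv2.INTER_CUBIC) if 0 else cv2.resize(s[q[1]-60:q[1]+60,q[0]-130:q[0]+130,::-1],(780,360),interpolation=cv2.INTER_CUBIC)
cv2.imwrite('pics/g.png',np.vstack([o,s]))
E
```

```text
[0.4357 0.334  0.1272] [[-0.9978, 0.0664, 0.0036], [0.0664, 0.9978, 0.002], [-0.0034, 0.0023, -1.0]]
[[198.9, 140.3], [440.6, 140.4], [211.7, 279.4], [428.1, 279.3]] [[184.3, 143.0], [455.0, 143.0], [200.1, 296.5], [439.5, 296.3]]
```

View pics/g.png

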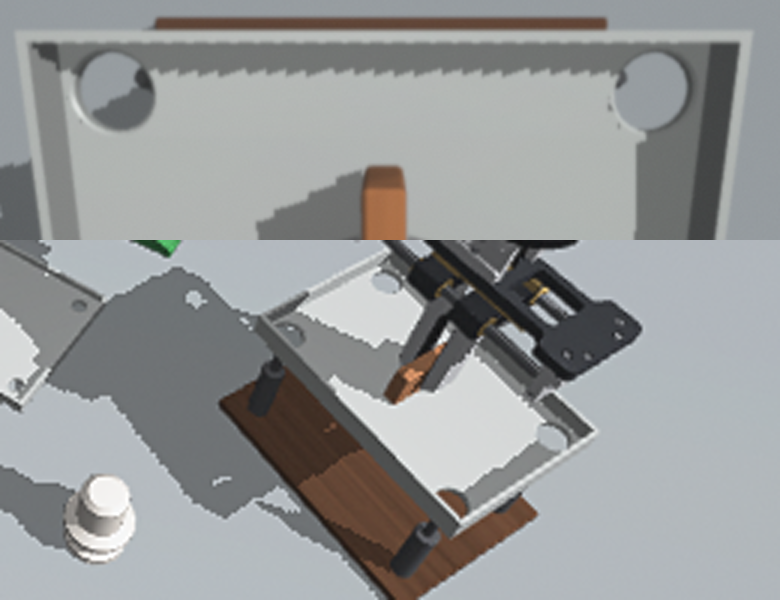

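Through the holes, the pins show at crop pixels (145,75) and (618,75). That is close to the prediction, with the TCP about 1.5 mm off target, so I trim and check again.

```bash
python3 - <<'E'
from h import *
print(env.sense()['tool_pos'].round(4),env.sense()['tool_rot'].round(4).tolist())
Plan(0).to([.434,.3329,.115],1.504).wait(1).out()
E
```

```text
[0.4355 0.334  0.1273] [[-0.9978, 0.0661, 0.0037], [0.0661, 0.9978, 0.0021], [-0.0035, 0.0023, -1.0]]
[[0.0015, -0.0012, 0.0123, 0, 0, 0, 0], [0, 0, 0, 0.03, 0.04, 0.01, 0], [0, 0, 0, 0, 0, 0, 0], [0, 0, 0, 0, 0, 0, 0], [0, 0, 0, 0, 0, 0, 0]]
```

{"api": "play_rows", "payload": {"moves": [[0.0015,-0.0012,0.0123,0,0,0,0],[0,0,0,0.03,0.04,0.01,0],[0,0,0,0,0,0,0],[0,0,0,0,0,0,0],[0,0,0,0,0,0,0]]}}

```text
clock: 11.2
tool_pos: [0.4328, 0.3324, 0.1135]
tool_rot: [[-0.998, 0.067, -0.003], [0.067, 0.998, -0.002], [0.002, -0.002, -1.0]]
contact_force: [-0.2, -0.2, -4.4]
gripper_width: 0.0118
gripper_force: 30.0
```

```bash
python3 - <<'E'
from h import *
st=env.sense();print(st['tool_pos'].round(4),st['tool_rot'].round(4).tolist(),st['contact_force'])
c=cam('wrist',st);im=env.capture('wrist')
v=[.434,.3329,-.0669]
print([proj(world(np.array([[x,y,z] for x,y in P[:2]]),v),c).round(1).tolist() for z in(.092,.068,.0985)])
g=cv2.cvtColor(im,cv2.COLOR_RGB2GRAY)
o=np.hstack([cv2.resize(im[115:175,a:a+70,::-1],None,fx=5,fy=5,interpolation=cv2.INTER_CUBIC) for a in(150,420)])
cv2.imwrite('pics/h.png',o)
E
```

```text
[0.4328 0.3324 0.1135] [[-0.9978, 0.0667, -0.0026], [0.0667, 0.9978, -0.0018], [0.0025, -0.002, -1.0]] [-0.20402209 -0.19639986 -4.39136385]
[[[194.5, 146.4], [451.3, 146.5]], [[207.9, 143.7], [437.7, 143.7]], [[190.3, 147.3], [455.5, 147.3]]]
```

View pics/h.png

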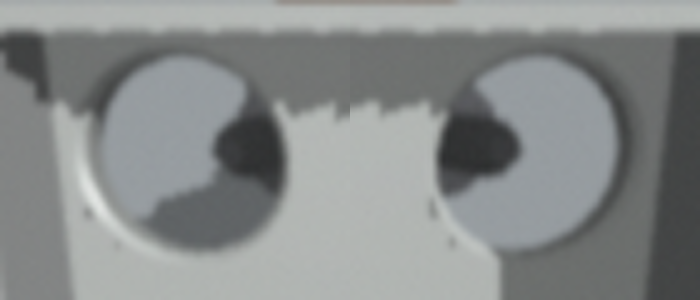

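Both pins are inside the holes' vertical line: hole centres (188,145) and (456,145), pin tips about (196,144) and (451,144). The relative error is under 1 mm, so I descend.

{"api": "play_rows", "payload": {"moves": [[0,0,0.01,0,0,0,0],[0,0,0.01,0,0,0,0],[0,0,0.01,0,0,0,0],[0,0,0.01,0,0,0,0],[0,0,0,0,0,0,0]]}}

```text
clock: 11.75
tool_pos: [0.4311, 0.3314, 0.0707]
tool_rot: [[-0.998, 0.067, -0.007], [0.067, 0.998, -0.004], [0.007, -0.005, -1.0]]
contact_force: [-0.0, 0.6, -4.9]
gripper_width: 0.0116
gripper_force: 30.0
```

```bash
python3 - <<'E'
from h import *
st=env.sense();print(st['tool_pos'].round(4),st['tool_rot'].round(4).tolist(),st['contact_force'].round(2),st['torque'].round(3))
Plan(0).to([.4335,.3328,.068],1.504).wait(1).out()
E
```

```text
[0.4311 0.3314 0.0707] [[-0.9977, 0.0668, -0.0069], [0.0668, 0.9978, -0.0042], [0.0066, -0.0047, -1.0]] [-0.02  0.61 -4.92] [ 0.005  0.038 -0.026]
[[-0.0023, 0.0016, 0.0027, 0, 0, 0, 0], [0, 0, 0, -0.05, -0.08, 0, 0], [0, 0, 0, 0, 0, 0, 0], [0, 0, 0, 0, 0, 0, 0], [0, 0, 0, 0, 0, 0, 0]]
```

{"api": "play_rows", "payload": {"moves": [[-0.0023,0.0016,0.0027,0,0,0,0],[0,0,0,-0.05,-0.08,0,0],[0,0,0,0,0,0,0],[0,0,0,0,0,0,0],[0,0,0,0,0,0,0]]}}

```text
clock: 12.25
tool_pos: [0.4347, 0.3335, 0.0704]
tool_rot: [[-0.998, 0.067, 0.004], [0.067, 0.998, 0.002], [-0.004, 0.002, -1.0]]
contact_force: [0.2, -0.5, -4.5]
gripper_width: 0.0118
gripper_force: 30.0
```

{"api": "play_rows", "payload": {"moves": [[0,0,0.01,0,0,0,0],[0,0,0.01,0,0,0,0],[0,0,0,0,0,0,0],[0,0,0,0,0,0,0],[0,0,0,0,0,0,0]]}}

```text
clock: 12.75
tool_pos: [0.4348, 0.3336, 0.05]
tool_rot: [[-0.998, 0.067, 0.004], [0.067, 0.998, 0.001], [-0.004, 0.002, -1.0]]
contact_force: [0.4, 0.1, -5.2]
gripper_width: 0.0118
gripper_force: 30.0
```

```bash
python3 - <<'E'
from h import *
st=env.sense();print(st['tool_pos'].round(4),st['tool_rot'].round(4).tolist(),st['contact_force'].round(2),st['torque'].round(3))
Plan(0).to([.4335,.3328,.033],1.504).wait(1).out()
E
```

```text
[0.4348 0.3336 0.05  ] [[-0.9978, 0.0667, 0.0036], [0.0667, 0.9978, 0.0014], [-0.0035, 0.0017, -1.0]] [ 0.42  0.06 -5.25] [-0.021  0.012 -0.014]
[[0.0013, -0.0009, 0.017, 0, 0, 0, 0], [0, 0, 0, 0.02, 0.04, 0, 0], [0, 0, 0, 0, 0, 0, 0], [0, 0, 0, 0, 0, 0, 0], [0, 0, 0, 0, 0, 0, 0]]
```

{"api": "play_rows", "payload": {"moves": [[0.0006,-0.0006,0.008,0,0.02,0,0],[0,0,0.008,0,0,0,0],[0,0,0,0,0,0,0],[0,0,0,0,0,0,0],[0,0,0,0,0,0,0]]}}

```text
clock: 13.25
tool_pos: [0.4342, 0.333, 0.0341]
tool_rot: [[-0.998, 0.067, 0.002], [0.067, 0.998, 0.002], [-0.002, 0.002, -1.0]]
contact_force: [-0.2, -0.0, -4.2]
gripper_width: 0.0118
gripper_force: 30.0
```

{"api": "play_rows", "payload": {"moves": [[0,0,0.003,0,0,0,0],[0,0,0.002,0,0,0,0],[0,0,0,0,0,0,0],[0,0,0,0,0,0,0],[0,0,0,0,0,0,0]]}}

```text
clock: 13.75
tool_pos: [0.4341, 0.333, 0.0291]
tool_rot: [[-0.998, 0.067, 0.002], [0.067, 0.998, 0.002], [-0.002, 0.002, -1.0]]
contact_force: [-0.1, 0.2, -4.9]
gripper_width: 0.0122
gripper_force: 30.0
```

{"api": "play_rows", "payload": {"moves": [[0,0,0.001,0,0,0,0],[0,0,0.001,0,0,0,0],[0,0,0,0,0,0,0],[0,0,0,0,0,0,0],[0,0,0,0,0,0,0]]}}

```text
clock: 14.25
tool_pos: [0.4341, 0.333, 0.0271]
tool_rot: [[-0.998, 0.067, 0.002], [0.067, 0.998, 0.001], [-0.002, 0.002, -1.0]]
contact_force: [0.5, 0.0, -3.2]
gripper_width: 0.0119
gripper_force: 30.0
```

{"api": "play_rows", "payload": {"moves": [[0,0,0.001,0,0,0,0],[0,0,0.001,0,0,0,0],[0,0,0,0,0,0,0],[0,0,0,0,0,0,0],[0,0,0,0,0,0,0]]}}

```text
clock: 14.75
tool_pos: [0.4342, 0.333, 0.0252]
tool_rot: [[-0.998, 0.067, 0.002], [0.067, 0.998, 0.002], [-0.002, 0.002, -1.0]]
contact_force: [0.2, 0.4, -4.1]
gripper_width: 0.0117
gripper_force: 30.0
```

{"api": "play_rows", "payload": {"moves": [[0,0,0.001,0,0,0,0],[0,0,0.001,0,0,0,0],[0,0,0.001,0,0,0,0],[0,0,0,0,0,0,0],[0,0,0,0,0,0,0]]}}

```text
clock: 15.25
tool_pos: [0.4342, 0.333, 0.025]
tool_rot: [[-0.998, 0.067, 0.003], [0.067, 0.998, 0.002], [-0.003, 0.002, -1.0]]
contact_force: [-4.0, -2.7, 16.5]
gripper_width: 0.0121
gripper_force: 30.0
```

Seated at contact: the TCP is at 0.025 and the upward force is 16 N. I release and rise.

{"api": "play_rows", "payload": {"moves": [[0,0,-0.002,0,0,0,0.03],[0,0,0,0,0,0,0.05],[0,0,0,0,0,0,0.05],[0,0,0,0,0,0,0.05],[0,0,0,0,0,0,0.05]]}}

```text
clock: 15.75
tool_pos: [0.434, 0.3329, 0.0237]
tool_rot: [[-0.998, 0.067, 0.001], [0.067, 0.998, 0.001], [-0.001, 0.001, -1.0]]
contact_force: [-0.3, 0.3, -0.6]
gripper_width: 0.0479
gripper_force: 0.0
```

{"api": "play_rows", "payload": {"moves": [[0,0,0,0,0,0,0.05],[0,0,-0.025,0,0,0,0.05],[0,0,-0.05,0,0,0,0.09],[0,0,-0.05,0,0,0,0.09],[0,0,-0.05,0,0,0,0.09]]}}

```text
clock: 16.25
tool_pos: [0.4334, 0.3325, 0.2007]
tool_rot: [[-0.998, 0.067, 0.001], [0.067, 0.998, 0.001], [-0.001, 0.001, -1.0]]
contact_force: [-0.2, -0.3, -0.2]
gripper_width: 0.0707
gripper_force: 0.0
```

```bash
python3 - <<'E'
from h import *
look('tray_low',(.434,.333),'i.png',z=.01,yaw=-.067)
Plan(.08).to([.427,-.041,.16],near_psi(3.614,1.5)).wait(2).out()
E
```

```text
tray_low 0.71 1.2 [ 0.4347  0.3324 -0.0605] 0.141
tcp [0.4334 0.3325 0.2007] psi 1.504 t 16.25
[[-0.0015, -0.0418, 0.0048, 0, 0, 0, 0.08], [-0.0015, -0.0418, 0.0048, 0, 0, 0, 0.08], [-0.0015, -0.0418, 0.0048, 0, 0, 0, 0.08], [-0.0015, -0.0418, 0.0048, 0, 0, 0, 0.08], [-0.0015, -0.0418, 0.0048, 0, 0, 0, 0.08]]
[[-0.0015, -0.0418, 0.0048, 0, 0, 0, 0.08], [-0.0015, -0.0418, 0.0048, 0, 0, 0, 0.08], [-0.0015, -0.0418, 0.0048, 0, 0, 0, 0.08], [-0.0015, -0.0418, 0.0048, 0, 0, 0, 0.08], [0, 0, 0, 0.01, 0.04, -1.24, 0.08]]
[[0, 0, 0, 0.01, 0.04, -1.24, 0.08], [0, 0, 0, 0.01, 0.04, -1.24, 0.08], [0, 0, 0, 0.01, 0.04, -1.24, 0.08], [0, 0, 0, 0.01, 0.04, -1.24, 0.08], [0, 0, 0, 0, 0, 0, 0.08]]
[[0, 0, 0, 0, 0, 0, 0.08], [0, 0, 0, 0, 0, 0, 0.08], [0, 0, 0, 0, 0, 0, 0.08], [0, 0, 0, 0, 0, 0, 0.08], [0, 0, 0, 0, 0, 0, 0.08]]
```

View pics/i.png

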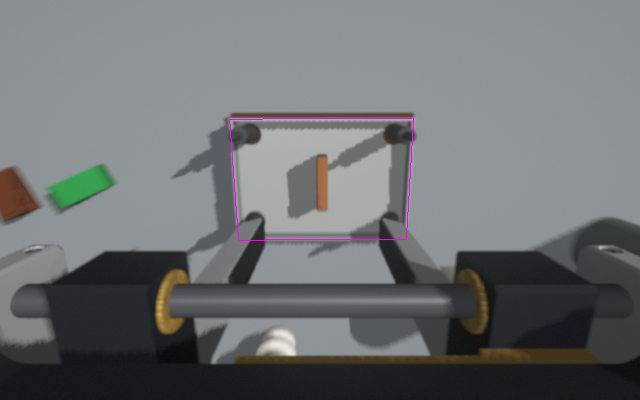

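The tray is down over all four posts, with its outline at (232,119)–(413,239) and the posts through the holes. On to wedge_short.

{"api": "play_rows", "payload": {"moves": [[-0.0015,-0.0418,0.0048,0,0,0,0.08],[-0.0015,-0.0418,0.0048,0,0,0,0.08],[-0.0015,-0.0418,0.0048,0,0,0,0.08],[-0.0015,-0.0418,0.0048,0,0,0,0.08],[-0.0015,-0.0418,0.0048,0,0,0,0.08]]}}

```text
clock: 16.85
tool_pos: [0.4266, 0.1221, 0.1738]
tool_rot: [[-0.998, 0.066, 0.001], [0.066, 0.998, 0.001], [-0.001, 0.001, -1.0]]
contact_force: [1.1, -0.0, -0.1]
gripper_width: 0.0798
gripper_force: 0.0
```

{"api": "play_rows", "payload": {"moves": [[-0.0015,-0.0418,0.0048,0,0,0,0.08],[-0.0015,-0.0418,0.0048,0,0,0,0.08],[-0.0015,-0.0418,0.0048,0,0,0,0.08],[-0.0015,-0.0418,0.0048,0,0,0,0.08],[0,0,0,0,0,-1.24,0.08]]}}

```text
clock: 17.35
tool_pos: [0.4215, -0.0479, 0.1541]
tool_rot: [[-0.999, -0.038, -0.0], [-0.038, 0.999, -0.0], [0.0, -0.0, -1.0]]
contact_force: [0.1, 0.7, -0.4]
gripper_width: 0.0798
gripper_force: 0.0
```

{"api": "play_rows", "payload": {"moves": [[0,0,0,0,0,-1.24,0.08],[0,0,0,0,0,-1.24,0.08],[0,0,0,0,0,-1.24,0.08],[0,0,0,0,0,-1.24,0.08],[0,0,0,0,0,0,0.08]]}}

```text
clock: 17.85
tool_pos: [0.4217, -0.0434, 0.1546]
tool_rot: [[-0.89, -0.456, 0.001], [-0.456, 0.89, 0.002], [-0.001, 0.001, -1.0]]
contact_force: [-0.6, 0.2, 0.5]
gripper_width: 0.08
gripper_force: 0.0
```

```bash
python3 - <<'E'
from h import *
v=look('wedge_short',(.427,-.041),'j.png')
im=cv2.imread('pics/j.png');cv2.imwrite('pics/j.png',cv2.resize(im[60:260,170:470],None,fx=2.5,fy=2.5))
E
```

```text
wedge_short 0.71 1.1 [ 0.4301 -0.0399  0.3351] 0.085
tcp [ 0.4217 -0.0434  0.1546] psi 2.0447 t 17.85
```

View pics/j.png

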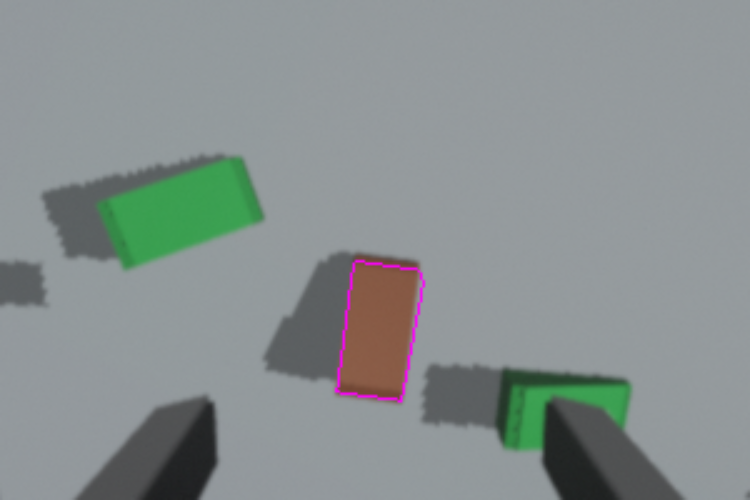

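The crop centres on the brown wedge at (381,328), with green look-alikes at (180,212) and (565,410). The brown one matches wedge_short. Its shadow is longer at the lower end, so the heel is there. I refit with that heading.

```bash
python3 - <<'E'
from h import *
v=look('wedge_short',(.43,-.04),yaw=3.477)
u=-np.array([np.cos(v[2]),np.sin(v[2])])*.006   # towards heel
g=v[:2]+u;p=near_psi(v[2],2.04);print(g,p)
Plan(.05).to([*g,.15],p).to([*g,.003]).wait(1).out()
E
```

```text
wedge_short 0.73 2.0 [ 0.4269 -0.0412  3.4646] 0.135
tcp [ 0.4219 -0.0434  0.1548] psi 2.0428 t 17.95
[ 0.43255891 -0.03932623] 1.893829509861476
[[-0.0112, -0.0012, 0.005, 0, 0, 0, 0.05], [0, 0, 0, 0.01, 0.01, 0.86, 0.05], [0, 0, 0, 0.01, 0.01, 0.86, 0.05], [0, 0, 0.0368, 0, 0, 0, 0.05], [0, 0, 0.0368, 0, 0, 0, 0.05]]
[[0, 0, 0.0368, 0, 0, 0, 0.05], [0, 0, 0.0368, 0, 0, 0, 0.05], [0, 0, 0, 0, 0, 0, 0.05], [0, 0, 0, 0, 0, 0, 0.05], [0, 0, 0, 0, 0, 0, 0.05]]
```

{"api": "play_rows", "payload": {"moves": [[-0.0105,-0.001,0.005,0,0,0,0.05],[0,0,0,0,0,0.85,0.05],[0,0,0,0,0,0.85,0.05],[0,0,0.035,0,0,0,0.05],[0,0,0.035,0,0,0,0.05]]}}

```text
clock: 18.55
tool_pos: [0.4342, -0.0395, 0.0801]
tool_rot: [[-0.948, -0.32, 0.006], [-0.32, 0.948, 0.001], [-0.006, -0.001, -1.0]]
contact_force: [0.2, -0.0, -0.4]
gripper_width: 0.0504
gripper_force: 0.0
```

{"api": "play_rows", "payload": {"moves": [[0,0,0.035,0,0,0,0.05],[0,0,0.025,0,0,0,0.05],[0,0,0.01,0,0,0,0.05],[0,0,0,0,0,0,0.05],[0,0,0,0,0,0,0.05]]}}

```text
clock: 19.05
tool_pos: [0.4334, -0.0395, 0.0109]
tool_rot: [[-0.947, -0.32, 0.003], [-0.32, 0.947, 0.001], [-0.003, 0.0, -1.0]]
contact_force: [0.5, 0.4, 0.2]
gripper_width: 0.0497
gripper_force: 0.0
```

Down to 4 mm, close, and wait before lifting.

{"api": "play_rows", "payload": {"moves": [[0,0,0.004,0,0,0,0.05],[0,0,0.003,0,0,0,0.05],[0,0,0,0,0,0,0],[0,0,0,0,0,0,0],[0,0,0,0,0,0,0]]}}

```text
clock: 19.55
tool_pos: [0.4325, -0.0394, 0.0036]
tool_rot: [[-0.947, -0.32, 0.002], [-0.32, 0.947, 0.001], [-0.003, 0.001, -1.0]]
contact_force: [0.1, -0.3, 0.6]
gripper_width: 0.0295
gripper_force: 0.0
```

{"api": "play_rows", "payload": {"moves": [[0,0,0,0,0,0,0],[0,0,0,0,0,0,0],[0,0,0,0,0,0,0],[0,0,0,0,0,0,0],[0,0,0,0,0,0,0]]}}

```text
clock: 20.05
tool_pos: [0.4324, -0.0395, 0.0035]
tool_rot: [[-0.947, -0.32, 0.002], [-0.32, 0.947, 0.001], [-0.002, 0.001, -1.0]]
contact_force: [-1.2, 0.2, 4.3]
gripper_width: 0.0276
gripper_force: 30.0
```

{"api": "play_rows", "payload": {"moves": [[0,0,-0.01,0,0,0,0],[0,0,-0.04,0,0,0,0],[0,0,-0.05,0,0,0,0],[0,0,-0.05,0,0,0,0],[0,0,0,0,0,0,0]]}}

```text
clock: 20.55
tool_pos: [0.4367, -0.0407, 0.1597]
tool_rot: [[-0.947, -0.32, 0.015], [-0.32, 0.947, -0.002], [-0.014, -0.007, -1.0]]
contact_force: [1.6, -0.4, -1.7]
gripper_width: 0.0276
gripper_force: 30.0
```

```bash
python3 - <<'E'
from h import *
s=np.array([.4345,.3327]);y=-.067
off=world(np.array([[0.,-.045,0]]),[*s,y])[0][:2];off2=world(np.array([[0.,.045,0]]),[*s,y])[0][:2];print(off,off2)
Plan(0).to([*off,.16],1.504).wait(2).out()
E
```

```text
[0.43148726 0.28780096] [0.43751274 0.37759904]
[[-0.0125, 0.0391, -0.0001, 0, 0, 0, 0], [-0.0125, 0.0391, -0.0001, 0, 0, 0, 0], [-0.0125, 0.0391, -0.0001, 0, 0, 0, 0], [-0.0125, 0.0391, -0.0001, 0, 0, 0, 0], [-0.0125, 0.0391, -0.0001, 0, 0, 0, 0]]
[[-0.0125, 0.0391, -0.0001, 0, 0, 0, 0], [-0.0125, 0.0391, -0.0001, 0, 0, 0, 0], [-0.0125, 0.0391, -0.0001, 0, 0, 0, 0], [0, 0, 0, -0.01, 0.04, 1.13, 0], [0, 0, 0, -0.01, 0.04, 1.13, 0]]
[[0, 0, 0, -0.01, 0.04, 1.13, 0], [0, 0, 0, -0.01, 0.04, 1.13, 0], [0, 0, 0, 0, 0, 0, 0], [0, 0, 0, 0, 0, 0, 0], [0, 0, 0, 0, 0, 0, 0]]
```

{"api": "play_rows", "payload": {"moves": [[-0.0125,0.0391,0,0,0,0,0],[-0.0125,0.0391,0,0,0,0,0],[-0.0125,0.0391,0,0,0,0,0],[-0.0125,0.0391,0,0,0,0,0],[-0.0125,0.0391,0,0,0,0,0]]}}

```text
clock: 21.05
tool_pos: [0.4272, 0.1669, 0.1525]
tool_rot: [[-0.947, -0.32, -0.0], [-0.32, 0.947, 0.001], [0.0, 0.001, -1.0]]
contact_force: [0.7, -0.1, -1.8]
gripper_width: 0.0274
gripper_force: 30.0
```

{"api": "play_rows", "payload": {"moves": [[-0.0125,0.0391,0,0,0,0,0],[-0.0125,0.0391,0,0,0,0,0],[-0.0125,0.0391,0,0,0,0,0],[0,0,0,0,0.04,1.13,0],[0,0,0,0,0.04,1.13,0]]}}

```text
clock: 21.55
tool_pos: [0.4251, 0.2897, 0.1521]
tool_rot: [[-0.992, -0.127, -0.008], [-0.127, 0.992, -0.002], [0.008, -0.001, -1.0]]
contact_force: [-0.0, -0.3, -1.2]
gripper_width: 0.0283
gripper_force: 30.0
```

{"api": "play_rows", "payload": {"moves": [[0,0,0,0,0.02,1.13,0],[0,0,0,0,0.02,1.13,0],[0,0,0,0,0,0,0],[0,0,0,0,0,0,0],[0,0,0,0,0,0,0]]}}

```text
clock: 22.05
tool_pos: [0.4262, 0.2885, 0.1533]
tool_rot: [[-0.998, 0.067, -0.009], [0.067, 0.998, -0.001], [0.009, -0.001, -1.0]]
contact_force: [0.0, 0.1, -2.1]
gripper_width: 0.0279
gripper_force: 30.0
```

```bash
python3 - <<'E'
from h import *
print(env.sense()['tool_pos'].round(4),env.sense()['tool_rot'].round(4).tolist(),env.sense()['contact_force'])
Plan(0).to([.4315,.2878,.05],1.504).wait(1).out()
E
```

```text
[0.4262 0.2885 0.1533] [[-0.9977, 0.0672, -0.0095], [0.0672, 0.9977, -0.0007], [0.0094, -0.0013, -1.0]] [ 0.01564545  0.05391085 -2.06109883]
[[-0.0021, -0.0001, 0.0344, 0, 0, 0, 0], [-0.0021, -0.0001, 0.0344, 0, 0, 0, 0], [-0.0021, -0.0001, 0.0344, 0, 0, 0, 0], [0, 0, 0, -0.01, -0.11, 0, 0], [0, 0, 0, 0, 0, 0, 0]]
```

{"api": "play_rows", "payload": {"moves": [[-0.0021,0,0.0344,0,-0.11,0,0],[-0.0021,0,0.0344,0,0,0,0],[-0.0021,0,0.0344,0,0,0,0],[0,0,0,0,0,0,0],[0,0,0,0,0,0,0]]}}

```text
clock: 22.55
tool_pos: [0.4326, 0.2882, 0.0507]
tool_rot: [[-0.998, 0.068, 0.0], [0.068, 0.998, -0.001], [-0.0, -0.001, -1.0]]
contact_force: [0.7, 0.5, -1.7]
gripper_width: 0.0277
gripper_force: 30.0
```

{"api": "play_rows", "payload": {"moves": [[0,0,0.008,0,0,0,0],[0,0,0.008,0,0,0,0],[0,0,0,0,0,0,0],[0,0,0,0,0,0,0],[0,0,0,0,0,0,0]]}}

```text
clock: 23.05
tool_pos: [0.433, 0.2884, 0.035]
tool_rot: [[-0.998, 0.068, 0.002], [0.068, 0.998, -0.0], [-0.002, -0.0, -1.0]]
contact_force: [-0.4, -0.5, -1.7]
gripper_width: 0.0278
gripper_force: 30.0
```

{"api": "play_rows", "payload": {"moves": [[0,0,0.006,0,0,0,0],[0,0,0.006,0,0,0,0],[0,0,0.002,0,0,0,0],[0,0,0,0,0,0,0],[0,0,0,0,0,0,0]]}}

```text
clock: 23.55
tool_pos: [0.4327, 0.2882, 0.0204]
tool_rot: [[-0.998, 0.068, 0.001], [0.068, 0.998, -0.001], [-0.001, -0.001, -1.0]]
contact_force: [0.1, 0.4, -1.6]
gripper_width: 0.0278
gripper_force: 30.0
```

{"api": "play_rows", "payload": {"moves": [[0,0,0.001,0,0,0,0],[0,0,0.001,0,0,0,0],[0,0,0,0,0,0,0],[0,0,0,0,0,0,0],[0,0,0,0,0,0,0]]}}

```text
clock: 24.05
tool_pos: [0.4327, 0.2882, 0.0186]
tool_rot: [[-0.998, 0.068, 0.001], [0.068, 0.998, -0.001], [-0.001, -0.001, -1.0]]
contact_force: [0.2, 0.1, -1.1]
gripper_width: 0.0278
gripper_force: 30.0
```

{"api": "play_rows", "payload": {"moves": [[0,0,0.0005,0,0,0,0.04],[0,0,0,0,0,0,0.04],[0,0,0,0,0,0,0.04],[0,0,0,0,0,0,0.04],[0,0,0,0,0,0,0.04]]}}

```text
clock: 24.55
tool_pos: [0.4328, 0.2883, 0.0181]
tool_rot: [[-0.998, 0.068, 0.001], [0.068, 0.998, -0.001], [-0.001, -0.001, -1.0]]
contact_force: [-0.3, -0.8, -0.4]
gripper_width: 0.04
gripper_force: 0.0
```

{"api": "play_rows", "payload": {"moves": [[0,0,-0.02,0,0,0,0.04],[0,0,-0.04,0,0,0,0.04],[0,0,-0.05,0,0,0,0.04],[0,0,-0.05,0,0,0,0.05],[0,0,0,0,0,0,0.05]]}}

```text
clock: 25.05
tool_pos: [0.4368, 0.2905, 0.1852]
tool_rot: [[-0.998, 0.068, 0.014], [0.068, 0.998, 0.006], [-0.014, 0.007, -1.0]]
contact_force: [0.7, 0.3, -0.7]
gripper_width: 0.0492
gripper_force: 0.0
```

```bash
python3 - <<'E'
from h import *
look('wedge_short',(.4327,.288),z=.015)
Plan(.05).to([.654,-.232,.16],1.595).wait(2).out()
E
```

```text
wedge_short 0.89 1.1 [0.4279 0.2884 3.0858] 0.069
tcp [0.4368 0.2905 0.1852] psi 1.5024 t 25.05
[[-0.0197, -0.0388, 0.0015, 0, 0, 0, 0.05], [-0.0197, -0.0388, 0.0015, 0, 0, 0, 0.05], [-0.0197, -0.0388, 0.0015, 0, 0, 0, 0.05], [-0.0197, -0.0388, 0.0015, 0, 0, 0, 0.05], [-0.0197, -0.0388, 0.0015, 0, 0, 0, 0.05]]
[[-0.0197, -0.0388, 0.0015, 0, 0, 0, 0.05], [-0.0197, -0.0388, 0.0015, 0, 0, 0, 0.05], [-0.0197, -0.0388, 0.0015, 0, 0, 0, 0.05], [-0.0197, -0.0388, 0.0015, 0, 0, 0, 0.05], [-0.0197, -0.0388, 0.0015, 0, 0, 0, 0.05]]
[[-0.0197, -0.0388, 0.0015, 0, 0, 0, 0.05], [-0.0197, -0.0388, 0.0015, 0, 0, 0, 0.05], [-0.0197, -0.0388, 0.0015, 0, 0, 0, 0.05], [0, 0, 0, 0.01, 0.04, -1.06, 0.05], [0, 0, 0, 0, 0, 0, 0.05]]
[[0, 0, 0, 0, 0, 0, 0.05], [0, 0, 0, 0, 0, 0, 0.05], [0, 0, 0, 0, 0, 0, 0.05], [0, 0, 0, 0, 0, 0, 0.05], [0, 0, 0, 0, 0, 0, 0.05]]
```

{"api": "play_rows", "payload": {"moves": [[-0.0197,-0.0388,0,0,0,0,0.05],[-0.0197,-0.0388,0,0,0,0,0.05],[-0.0197,-0.0388,0,0,0,0,0.05],[-0.0197,-0.0388,0,0,0,0,0.05],[-0.0197,-0.0388,0,0,0,0,0.05]]}}

```text
clock: 25.65
tool_pos: [0.5163, 0.0864, 0.1758]
tool_rot: [[-0.998, 0.068, -0.004], [0.068, 0.998, -0.001], [0.004, -0.001, -1.0]]
contact_force: [-0.1, 0.7, 0.6]
gripper_width: 0.0501
gripper_force: 0.0
```

{"api": "play_rows", "payload": {"moves": [[-0.0197,-0.0388,0,0,0,0,0.05],[-0.0197,-0.0388,0,0,0,0,0.05],[-0.0197,-0.0388,0,0,0,0,0.05],[-0.0197,-0.0388,0,0,0,0,0.05],[-0.0197,-0.0388,0,0,0,0,0.05]]}}

```text
clock: 26.15
tool_pos: [0.6014, -0.1135, 0.1756]
tool_rot: [[-0.998, 0.069, -0.004], [0.069, 0.998, 0.001], [0.004, 0.001, -1.0]]
contact_force: [0.5, 0.5, 1.1]
gripper_width: 0.0501
gripper_force: 0.0
```

{"api": "play_rows", "payload": {"moves": [[-0.0197,-0.0388,0,0,0,0,0.05],[-0.0197,-0.0388,0,0,0,0,0.05],[-0.0197,-0.0388,0,0,0,0,0.05],[0,0,0,0,0,-1.06,0.05],[0,0,0,0,0,0,0.05]]}}

```text
clock: 26.65
tool_pos: [0.6522, -0.2332, 0.1749]
tool_rot: [[-1.0, -0.022, -0.004], [-0.022, 1.0, 0.002], [0.004, 0.002, -1.0]]
contact_force: [-0.2, -0.0, 1.5]
gripper_width: 0.0502
gripper_force: 0.0
```

{"api": "play_rows", "payload": {"moves": [[0,0,0,0,0,0,0.05],[0,0,0,0,0,0,0.05],[0,0,0,0,0,0,0.05],[0,0,0,0,0,0,0.05],[0,0,0,0,0,0,0.05]]}}

```text
clock: 27.15
tool_pos: [0.6535, -0.2319, 0.1791]
tool_rot: [[-1.0, -0.024, 0.001], [-0.024, 1.0, -0.001], [-0.001, -0.001, -1.0]]
contact_force: [-0.2, -0.0, 0.4]
gripper_width: 0.0502
gripper_force: 0.0
```

```bash
python3 - <<'E'
from h import *
v=look('wedge_long',(.654,-.232),'k.png')
im=cv2.imread('pics/k.png');cv2.imwrite('pics/k.png',cv2.resize(im[60:260,170:470],None,fx=2.5,fy=2.5))
u=-np.array([np.cos(v[2]),np.sin(v[2])])*.007
g=v[:2]+u;p=near_psi(v[2],1.6);print(g,p)
Plan(.05).to([*g,.16],p).to([*g,.01]).wait(1).out()
E
```

```text
wedge_long 0.62 1.0 [ 0.6549 -0.2319  3.1166] 0.094
tcp [ 0.6535 -0.2319  0.1791] psi 1.5952 t 27.15
[ 0.66190548 -0.23211414] 1.545824296047031
[[-0.0084, -0.0002, 0.019, 0, 0, 0, 0.05], [0, 0, 0, -0.01, 0.02, 0.56, 0.05], [0, 0, 0.0375, 0, 0, 0, 0.05], [0, 0, 0.0375, 0, 0, 0, 0.05], [0, 0, 0.0375, 0, 0, 0, 0.05]]
[[0, 0, 0.0375, 0, 0, 0, 0.05], [0, 0, 0, 0, 0, 0, 0.05], [0, 0, 0, 0, 0, 0, 0.05], [0, 0, 0, 0, 0, 0, 0.05], [0, 0, 0, 0, 0, 0, 0.05]]
```

View pics/k.png

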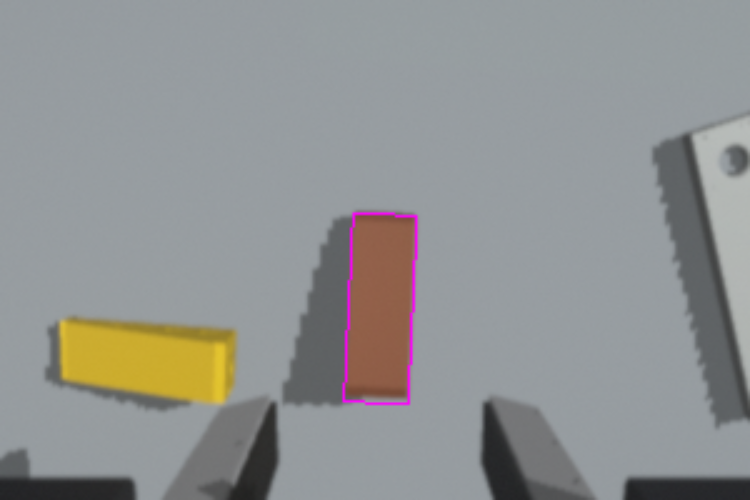

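The crop shows the brown long wedge at (381,308), outlined, with its heel at the lower end (longer shadow there). The yellow look-alike is at (147,360) and tray_up at the right. I grasp the brown one.

{"api": "play_rows", "payload": {"moves": [[-0.008,0,0.019,0,0,0.5,0.05],[0,0,0.0375,0,0,0,0.05],[0,0,0.0375,0,0,0,0.05],[0,0,0.0375,0,0,0,0.05],[0,0,0.03,0,0,0,0.05]]}}

```text
clock: 27.75
tool_pos: [0.6609, -0.2319, 0.0152]
tool_rot: [[-1.0, 0.02, -0.0], [0.02, 1.0, -0.0], [0.0, -0.0, -1.0]]
contact_force: [0.8, 0.1, 1.0]
gripper_width: 0.05
gripper_force: 0.0
```

{"api": "play_rows", "payload": {"moves": [[0,0,0.004,0,0,0,0.05],[0,0,0,0,0,0,0.05],[0,0,0,0,0,0,0.05],[0,0,0,0,0,0,0.05],[0,0,0,0,0,0,0.05]]}}

```text
clock: 28.25
tool_pos: [0.6628, -0.2328, 0.0152]
tool_rot: [[-1.0, 0.02, 0.004], [0.02, 1.0, -0.002], [-0.004, -0.002, -1.0]]
contact_force: [-0.0, 0.3, -0.4]
gripper_width: 0.0503
gripper_force: 0.0
```

{"api": "play_rows", "payload": {"moves": [[0,0,0.006,0,0,0,0.05],[0,0,0.005,0,0,0,0.05],[0,0,0,0,0,0,0.05],[0,0,0,0,0,0,0],[0,0,0,0,0,0,0]]}}

```text
clock: 28.75
tool_pos: [0.6617, -0.2324, 0.0022]
tool_rot: [[-1.0, 0.02, 0.001], [0.02, 1.0, -0.001], [-0.001, -0.001, -1.0]]
contact_force: [-0.4, -0.3, 0.4]
gripper_width: 0.0376
gripper_force: 0.0
```

{"api": "play_rows", "payload": {"moves": [[0,0,0,0,0,0,0],[0,0,0,0,0,0,0],[0,0,0,0,0,0,0],[0,0,0,0,0,0,0],[0,0,0,0,0,0,0]]}}

```text
clock: 29.25
tool_pos: [0.6618, -0.2323, 0.0023]
tool_rot: [[-1.0, 0.02, 0.001], [0.02, 1.0, -0.001], [-0.001, -0.001, -1.0]]
contact_force: [-0.0, 0.3, -0.6]
gripper_width: 0.0279
gripper_force: 30.0
```

{"api": "play_rows", "payload": {"moves": [[0,0,-0.01,0,0,0,0],[0,0,-0.04,0,0,0,0],[0,0,-0.05,0,0,0,0],[0,0,-0.05,0,0,0,0],[0,0,0,0,0,0,0]]}}

```text
clock: 29.75
tool_pos: [0.6659, -0.2344, 0.1616]
tool_rot: [[-1.0, 0.02, 0.016], [0.019, 1.0, -0.008], [-0.016, -0.008, -1.0]]
contact_force: [1.2, -0.7, -2.0]
gripper_width: 0.0277
gripper_force: 30.0
```

{"api": "play_rows", "payload": {"moves": [[0,0,0,0,0,0,0],[0,0,0,0,0,0,0],[0,0,0,0,0,0,0],[0,0,0,0,0,0,0],[0,0,0,0,0,0,0]]}}

```text
clock: 30.25
tool_pos: [0.661, -0.232, 0.1507]
tool_rot: [[-1.0, 0.02, -0.001], [0.02, 1.0, 0.0], [0.001, 0.0, -1.0]]
contact_force: [0.5, -0.5, -4.4]
gripper_width: 0.0279
gripper_force: 30.0
```

```bash
python3 - <<'E'
from h import *
print(env.sense()['contact_force'])
Plan(0).to([.4385,.3775,.16],1.504).wait(1).out()
E
```

```text
[ 0.53824667 -0.53529313 -4.35663718]
[[0.0156, 0.0403, -0.0006, 0, 0, 0, 0], [0.0156, 0.0403, -0.0006, 0, 0, 0, 0], [0.0156, 0.0403, -0.0006, 0, 0, 0, 0], [0.0156, 0.0403, -0.0006, 0, 0, 0, 0], [0.0156, 0.0403, -0.0006, 0, 0, 0, 0]]
[[0.0156, 0.0403, -0.0006, 0, 0, 0, 0], [0.0156, 0.0403, -0.0006, 0, 0, 0, 0], [0.0156, 0.0403, -0.0006, 0, 0, 0, 0], [0.0156, 0.0403, -0.0006, 0, 0, 0, 0], [0.0156, 0.0403, -0.0006, 0, 0, 0, 0]]
[[0.0156, 0.0403, -0.0006, 0, 0, 0, 0], [0.0156, 0.0403, -0.0006, 0, 0, 0, 0], [0.0156, 0.0403, -0.0006, 0, 0, 0, 0], [0.0156, 0.0403, -0.0006, 0, 0, 0, 0], [0.0156, 0.0403, -0.0006, 0, 0, 0, 0]]
[[0, 0, 0, 0, -0.01, 0.54, 0], [0, 0, 0, 0, 0, 0, 0], [0, 0, 0, 0, 0, 0, 0], [0, 0, 0, 0, 0, 0, 0], [0, 0, 0, 0, 0, 0, 0]]
```

{"api": "play_rows", "payload": {"moves": [[0.0156,0.0403,0,0,0,0,0],[0.0156,0.0403,0,0,0,0,0],[0.0156,0.0403,0,0,0,0,0],[0.0156,0.0403,0,0,0,0,0],[0.0156,0.0403,0,0,0,0,0]]}}

```text
clock: 30.75
tool_pos: [0.5867, -0.0278, 0.1517]
tool_rot: [[-1.0, 0.02, 0.001], [0.02, 1.0, -0.001], [-0.001, -0.001, -1.0]]
contact_force: [0.0, 0.7, -3.8]
gripper_width: 0.0278
gripper_force: 30.0
```

{"api": "play_rows", "payload": {"moves": [[0.0156,0.0403,0,0,0,0,0],[0.0156,0.0403,0,0,0,0,0],[0.0156,0.0403,0,0,0,0,0],[0.0156,0.0403,0,0,0,0,0],[0.0156,0.0403,0,0,0,0,0]]}}

```text
clock: 31.25
tool_pos: [0.5126, 0.1753, 0.1517]
tool_rot: [[-1.0, 0.02, 0.001], [0.02, 1.0, -0.001], [-0.001, -0.001, -1.0]]
contact_force: [0.7, 1.0, -3.0]
gripper_width: 0.0276
gripper_force: 30.0
```

{"api": "play_rows", "payload": {"moves": [[0.0156,0.0403,0,0,0,0,0],[0.0156,0.0403,0,0,0,0,0],[0.0156,0.0403,0,0,0,0,0],[0.0156,0.0403,0,0,0,0,0],[0.0156,0.0403,0,0,0,0,0]]}}

```text
clock: 31.75
tool_pos: [0.4386, 0.3783, 0.1514]
tool_rot: [[-1.0, 0.019, 0.001], [0.019, 1.0, -0.001], [-0.001, -0.001, -1.0]]
contact_force: [0.7, -0.5, -3.1]
gripper_width: 0.0278
gripper_force: 30.0
```

{"api": "play_rows", "payload": {"moves": [[0,0,0,0,0,0.54,0],[0,0,0,0,0,0,0],[0,0,0,0,0,0,0],[0,0,0,0,0,0,0],[0,0,0,0,0,0,0]]}}

```text
clock: 32.25
tool_pos: [0.4399, 0.3759, 0.1516]
tool_rot: [[-0.998, 0.068, 0.001], [0.068, 0.998, -0.001], [-0.001, -0.001, -1.0]]
contact_force: [0.6, 0.3, -2.7]
gripper_width: 0.0277
gripper_force: 30.0
```

{"api": "play_rows", "payload": {"moves": [[0,0,0.03,0,0,0,0],[0,0,0.03,0,0,0,0],[0,0,0.02,0,0,0,0],[0,0,0,0,0,0,0],[0,0,0,0,0,0,0]]}}

```text
clock: 32.75
tool_pos: [0.4401, 0.3764, 0.0718]
tool_rot: [[-0.998, 0.068, 0.001], [0.068, 0.998, -0.001], [-0.001, -0.001, -1.0]]
contact_force: [0.8, -0.4, -2.9]
gripper_width: 0.028
gripper_force: 30.0
```

{"api": "play_rows", "payload": {"moves": [[0,0,0,0,0,0,0],[0,0,0,0,0,0,0],[0,0,0,0,0,0,0],[0,0,0,0,0,0,0],[0,0,0,0,0,0,0]]}}

```text
clock: 33.25
tool_pos: [0.4396, 0.3768, 0.0719]
tool_rot: [[-0.998, 0.067, 0.002], [0.067, 0.998, -0.001], [-0.002, -0.0, -1.0]]
contact_force: [0.1, 0.7, -3.3]
gripper_width: 0.0278
gripper_force: 30.0
```

```bash
python3 - <<'E'
from h import *
print(env.sense()['contact_force'])
Plan(0).to([.4385,.3775,.03],1.504).wait(1).out()
E
```

```text
[ 0.12119557  0.72123988 -3.28903748]
[[0.0012, 0.0006, 0.0419, 0, 0, 0, 0], [0, 0, 0, 0, 0.02, 0, 0], [0, 0, 0, 0, 0, 0, 0], [0, 0, 0, 0, 0, 0, 0], [0, 0, 0, 0, 0, 0, 0]]
```

{"api": "play_rows", "payload": {"moves": [[0,0,0.02,0,0,0,0],[0,0,0.02,0,0,0,0],[0,0,0,0,0,0,0],[0,0,0,0,0,0,0],[0,0,0,0,0,0,0]]}}

```text
clock: 33.75
tool_pos: [0.4403, 0.3772, 0.0325]
tool_rot: [[-0.998, 0.067, 0.003], [0.067, 0.998, 0.0], [-0.003, 0.0, -1.0]]
contact_force: [0.1, -0.2, -4.3]
gripper_width: 0.0281
gripper_force: 30.0
```

{"api": "play_rows", "payload": {"moves": [[0,0,0.006,0,0,0,0],[0,0,0.004,0,0,0,0],[0,0,0.003,0,0,0,0],[0,0,0,0,0,0,0],[0,0,0,0,0,0,0]]}}

```text
clock: 34.25
tool_pos: [0.4395, 0.3766, 0.0184]
tool_rot: [[-0.998, 0.067, 0.001], [0.067, 0.998, -0.001], [-0.001, -0.001, -1.0]]
contact_force: [0.2, 0.6, -3.5]
gripper_width: 0.0276
gripper_force: 30.0
```

{"api": "play_rows", "payload": {"moves": [[0,0,0.001,0,0,0,0],[0,0,0,0,0,0,0],[0,0,0,0,0,0,0],[0,0,0,0,0,0,0],[0,0,0,0,0,0,0]]}}

```text
clock: 34.75
tool_pos: [0.4396, 0.3767, 0.0176]
tool_rot: [[-0.998, 0.067, 0.001], [0.067, 0.998, -0.001], [-0.001, -0.001, -1.0]]
contact_force: [-0.2, 0.3, -3.2]
gripper_width: 0.0281
gripper_force: 30.0
```

{"api": "play_rows", "payload": {"moves": [[0,0,0.0005,0,0,0,0.04],[0,0,0,0,0,0,0.04],[0,0,0,0,0,0,0.04],[0,0,0,0,0,0,0.04],[0,0,0,0,0,0,0.04]]}}

```text
clock: 35.25
tool_pos: [0.4397, 0.3767, 0.0172]
tool_rot: [[-0.998, 0.067, 0.001], [0.067, 0.998, -0.001], [-0.001, -0.001, -1.0]]
contact_force: [0.7, -0.3, -0.4]
gripper_width: 0.0398
gripper_force: 0.0
```

{"api": "play_rows", "payload": {"moves": [[0,0,-0.02,0,0,0,0.04],[0,0,-0.04,0,0,0,0.04],[0,0,-0.05,0,0,0,0.04],[0,0,-0.05,0,0,0,0.05],[0,0,-0.02,0,0,0,0.09]]}}

```text
clock: 35.75
tool_pos: [0.4414, 0.3782, 0.2026]
tool_rot: [[-0.998, 0.067, 0.008], [0.067, 0.998, 0.004], [-0.008, 0.005, -1.0]]
contact_force: [0.7, 0.4, -0.9]
gripper_width: 0.0527
gripper_force: 0.0
```

{"api": "play_rows", "payload": {"moves": [[0.002,-0.044,0,0,0,0,0.09],[0,0,0,0,0,0,0.09],[0,0,0,0,0,0,0.09],[0,0,0,0,0,0,0.09],[0,0,0,0,0,0,0.09]]}}

```text
clock: 36.25
tool_pos: [0.4345, 0.3337, 0.1966]
tool_rot: [[-0.998, 0.066, 0.0], [0.066, 0.998, -0.001], [-0.001, -0.001, -1.0]]
contact_force: [0.4, -0.1, -0.8]
gripper_width: 0.0895
gripper_force: 0.0
```

```bash
python3 - <<'E'
from h import *
look('wedge_long',(.434,.377),z=.015,yaw=3.08);look('wedge_short',(.428,.288),z=.015,yaw=3.08)
look('stand',(.434,.333),yaw=-.067)
look('tray_low',(.434,.333),z=.01,yaw=-.067)
Plan(.09).to([.609,.019,.2],1.905).wait(4).out()
E
```

```text
wedge_long 0.72 1.9 [0.4323 0.3768 3.0736] 0.167
tcp [0.4345 0.3337 0.1966] psi 1.5045 t 36.25
wedge_short 0.93 2.6 [0.426  0.2886 3.0634] 0.102
tcp [0.4345 0.3336 0.1965] psi 1.5046 t 36.35
stand 0.64 28.1 [ 0.4345  0.3337 -0.0625] 7.52
tcp [0.4345 0.3335 0.1967] psi 1.5045 t 36.45
tray_low 0.8 1.3 [ 0.4351  0.3329 -0.0583] 0.399
tcp [0.4344 0.3333 0.1968] psi 1.5044 t 36.55
[[-0.0244, -0.0377, -0.0003, 0, 0, 0, 0.09], [-0.0244, -0.0377, -0.0003, 0, 0, 0, 0.09], [-0.0244, -0.0377, -0.0003, 0, 0, 0, 0.09], [-0.0244, -0.0377, -0.0003, 0, 0, 0, 0.09], [-0.0244, -0.0377, -0.0003, 0, 0, 0, 0.09]]
[[-0.0244, -0.0377, -0.0003, 0, 0, 0, 0.09], [-0.0244, -0.0377, -0.0003, 0, 0, 0, 0.09], [-0.0244, -0.0377, -0.0003, 0, 0, 0, 0.09], [0, 0, 0, 0, 0, -1.15, 0.09], [0, 0, 0, 0, 0, -1.15, 0.09]]
[[0, 0, 0, 0, 0, -1.15, 0.09], [0, 0, 0, 0, 0, -1.15, 0.09], [0, 0, 0, 0, 0, 0, 0.09], [0, 0, 0, 0, 0, 0, 0.09], [0, 0, 0, 0, 0, 0, 0.09]]
[[0, 0, 0, 0, 0, 0, 0.09], [0, 0, 0, 0, 0, 0, 0.09], [0, 0, 0, 0, 0, 0, 0.09], [0, 0, 0, 0, 0, 0, 0.09], [0, 0, 0, 0, 0, 0, 0.09]]
```

{"api": "play_rows", "payload": {"moves": [[-0.0244,-0.0377,0,0,0,0,0.09],[-0.0244,-0.0377,0,0,0,0,0.09],[-0.0244,-0.0377,0,0,0,0,0.09],[-0.0244,-0.0377,0,0,0,0,0.09],[-0.0244,-0.0377,0,0,0,0,0.09]]}}

```text
clock: 37.15
tool_pos: [0.5443, 0.1353, 0.1975]
tool_rot: [[-0.998, 0.067, 0.002], [0.067, 0.998, -0.001], [-0.002, -0.001, -1.0]]
contact_force: [0.1, -0.2, -0.6]
gripper_width: 0.0901
gripper_force: 0.0
```

{"api": "play_rows", "payload": {"moves": [[-0.0244,-0.0377,0,0,0,0,0.09],[-0.0244,-0.0377,0,0,0,0,0.09],[-0.0244,-0.0377,0,0,0,0,0.09],[0,0,0,0,0,-1.15,0.09],[0,0,0,0,0,-1.15,0.09]]}}

```text
clock: 37.65
tool_pos: [0.6098, 0.0173, 0.197]
tool_rot: [[-0.991, -0.135, 0.001], [-0.135, 0.991, -0.001], [-0.0, -0.001, -1.0]]
contact_force: [-0.2, 0.4, -0.1]
gripper_width: 0.0901
gripper_force: 0.0
```

{"api": "play_rows", "payload": {"moves": [[0,0,0,0,0,-1.15,0.09],[0,0,0,0,0,-1.15,0.09],[0,0,0,0,0,0,0.09],[0,0,0,0,0,0,0.09],[0,0,0,0,0,0,0.09]]}}

```text
clock: 38.15
tool_pos: [0.6091, 0.0191, 0.1975]
tool_rot: [[-0.945, -0.327, 0.001], [-0.327, 0.945, -0.001], [-0.001, -0.001, -1.0]]
contact_force: [0.0, 0.1, -0.2]
gripper_width: 0.0897
gripper_force: 0.0
```

```bash
python3 - <<'E'
from h import *
v=look('tray_up',(.609,.019),'l.png')
p=near_psi(v[2],1.9)
Plan(.06).to([*v[:2],.17],p).to([*v[:2],.012]).wait(1).out()
E
```

```text
tray_up 0.7 3.7 [0.6098 0.0179 0.3354] 0.036
tcp [0.6091 0.0191 0.1975] psi 1.9041 t 38.15
[[-0.0003, -0.0014, 0.0275, 0, 0, 0, 0.06], [0, 0, 0, -0.01, 0.01, -0.02, 0.06], [0, 0, 0.0395, 0, 0, 0, 0.06], [0, 0, 0.0395, 0, 0, 0, 0.06], [0, 0, 0.0395, 0, 0, 0, 0.06]]
[[0, 0, 0.0395, 0, 0, 0, 0.06], [0, 0, 0, 0, 0, 0, 0.06], [0, 0, 0, 0, 0, 0, 0.06], [0, 0, 0, 0, 0, 0, 0.06], [0, 0, 0, 0, 0, 0, 0.06]]
```

View pics/l.png

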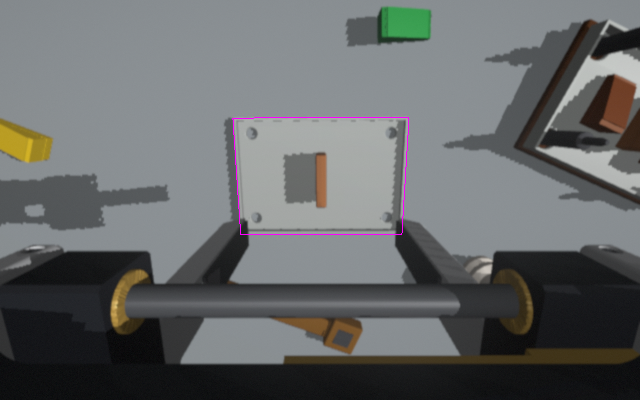

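The tray fit (234,118)–(408,234) is tight, with the bar at (321,180) and small holes at the corners. I grasp it with a fuller closing wait this time.

{"api": "play_rows", "payload": {"moves": [[-0.0003,-0.0014,0.0275,0,0,0,0.06],[0,0,0.035,0,0,0,0.06],[0,0,0.04,0,0,0,0.06],[0,0,0.04,0,0,0,0.06],[0,0,0.025,0,0,0,0.06]]}}

```text
clock: 38.75
tool_pos: [0.6083, 0.0179, 0.0272]
tool_rot: [[-0.945, -0.328, -0.003], [-0.328, 0.945, -0.001], [0.003, 0.0, -1.0]]
contact_force: [-0.1, -0.6, -0.1]
gripper_width: 0.0598
gripper_force: 0.0
```

{"api": "play_rows", "payload": {"moves": [[0,0,0.008,0,0,0,0.06],[0,0,0,0,0,0,0.06],[0,0,0,0,0,0,0.06],[0,0,0,0,0,0,0.06],[0,0,0,0,0,0,0.06]]}}

```text
clock: 39.25
tool_pos: [0.6112, 0.0176, 0.0236]
tool_rot: [[-0.945, -0.328, 0.004], [-0.328, 0.945, -0.001], [-0.003, -0.002, -1.0]]
contact_force: [-0.2, 0.2, 1.3]
gripper_width: 0.0599
gripper_force: 0.0
```

```bash
python3 - <<'E'
from h import *
Plan(.06).to([.6098,.0179,.012],1.906).out()
E
```

```text
[[0.0012, 0.0007, 0.0116, 0, 0, 0, 0.06], [0, 0, 0, -0.03, 0.04, -0.01, 0.06], [0, 0, 0, 0, 0, 0, 0.06], [0, 0, 0, 0, 0, 0, 0.06], [0, 0, 0, 0, 0, 0, 0.06]]
```

{"api": "play_rows", "payload": {"moves": [[0.0008,0.0003,0.006,0,0,0,0.06],[0,0,0.005,0,0,0,0.06],[0,0,0,0,0,0,0.06],[0,0,0,0,0,0,0.03],[0,0,0,0,0,0,0.03]]}}

```text
clock: 39.75
tool_pos: [0.6092, 0.0177, 0.0109]
tool_rot: [[-0.945, -0.328, 0.001], [-0.328, 0.945, -0.001], [-0.001, -0.001, -1.0]]
contact_force: [-0.4, -0.7, 0.0]
gripper_width: 0.0474
gripper_force: 0.0
```

```bash
python3 - <<'E'
from h import *
Plan(.02).to([.6098,.0179,.012],1.906).out()
E
```

```text
[[-0.0006, 0, -0.0011, 0, 0, 0, 0.02], [0, 0, 0, -0.01, 0.01, -0.01, 0.02], [0, 0, 0, 0, 0, 0, 0.02], [0, 0, 0, 0, 0, 0, 0.02], [0, 0, 0, 0, 0, 0, 0.02]]
```

{"api": "play_rows", "payload": {"moves": [[-0.0005,0,0,0,0,0,0.02],[0,0,0,0,0,0,0],[0,0,0,0,0,0,0],[0,0,0,0,0,0,0],[0,0,0,0,0,0,0]]}}

```text
clock: 40.25
tool_pos: [0.6097, 0.0179, 0.011]
tool_rot: [[-0.945, -0.328, 0.001], [-0.328, 0.945, -0.001], [-0.001, -0.001, -1.0]]
contact_force: [-1.0, -0.6, 0.5]
gripper_width: 0.0119
gripper_force: 30.0
```

{"api": "play_rows", "payload": {"moves": [[0,0,0,0,0,0,0],[0,0,0,0,0,0,0],[0,0,0,0,0,0,0],[0,0,0,0,0,0,0],[0,0,0,0,0,0,0]]}}

```text
clock: 40.75
tool_pos: [0.6097, 0.018, 0.011]
tool_rot: [[-0.945, -0.328, 0.001], [-0.328, 0.945, -0.001], [-0.001, -0.001, -1.0]]
contact_force: [-0.1, 0.6, 0.5]
gripper_width: 0.0118
gripper_force: 30.0
```

{"api": "play_rows", "payload": {"moves": [[0,0,-0.01,0,0,0,0],[0,0,-0.03,0,0,0,0],[0,0,-0.05,0,0,0,0],[0,0,-0.05,0,0,0,0],[0,0,-0.04,0,0,0,0]]}}

```text
clock: 41.25
tool_pos: [0.6095, 0.0179, 0.1939]
tool_rot: [[-0.945, -0.328, 0.003], [-0.328, 0.945, -0.001], [-0.002, -0.002, -1.0]]
contact_force: [1.7, 0.0, -4.5]
gripper_width: 0.0121
gripper_force: 30.0
```

{"api": "play_rows", "payload": {"moves": [[0,0,-0.01,0,0,0,0],[0,0,0,0,0,0,0],[0,0,0,0,0,0,0],[0,0,0,0,0,0,0],[0,0,0,0,0,0,0]]}}

```text
clock: 41.75
tool_pos: [0.6082, 0.0181, 0.1984]
tool_rot: [[-0.945, -0.328, -0.004], [-0.328, 0.945, -0.0], [0.004, 0.001, -1.0]]
contact_force: [0.0, -0.1, -2.7]
gripper_width: 0.0119
gripper_force: 30.0
```

```bash
python3 - <<'E'
from h import *
print(env.sense()['contact_force'],env.sense()['torque'])
Plan(0).to([.434,.3329,.19],1.504).out()
E
```

```text
[ 0.01156077 -0.13063361 -2.7455735 ] [0.03571351 0.01859656 0.04957033]
[[0.0076, 0.0443, 0.0011, 0, 0, 0, 0], [0.0076, 0.0443, 0.0011, 0, 0, 0, 0], [0.0076, 0.0443, 0.0011, 0, 0, 0, 0], [0.0076, 0.0443, 0.0011, 0, 0, 0, 0], [0.0076, 0.0443, 0.0011, 0, 0, 0, 0]]
[[0.0076, 0.0443, 0.0011, 0, 0, 0, 0], [0.0076, 0.0443, 0.0011, 0, 0, 0, 0], [0.0076, 0.0443, 0.0011, 0, 0, 0, 0], [0, 0, 0, 0, -0.01, 1.15, 0], [0, 0, 0, 0, -0.01, 1.15, 0]]
[[0, 0, 0, 0, -0.01, 1.15, 0], [0, 0, 0, 0, -0.01, 1.15, 0], [0, 0, 0, 0, 0, 0, 0], [0, 0, 0, 0, 0, 0, 0], [0, 0, 0, 0, 0, 0, 0]]
```

{"api": "play_rows", "payload": {"moves": [[0.0076,0.0443,0.0005,0,0,0,0],[0.0076,0.0443,0.0005,0,0,0,0],[0.0076,0.0443,0.0005,0,0,0,0],[0.0076,0.0443,0.0005,0,0,0,0],[0.0076,0.0443,0.0005,0,0,0,0]]}}

```text
clock: 42.25
tool_pos: [0.4993, 0.2159, 0.197]
tool_rot: [[-0.945, -0.328, -0.001], [-0.328, 0.945, -0.001], [0.001, -0.001, -1.0]]
contact_force: [0.7, 0.5, -2.3]
gripper_width: 0.0118
gripper_force: 30.0
```

{"api": "play_rows", "payload": {"moves": [[0.0076,0.0443,0,0,0,0,0],[0.0076,0.0443,0,0,0,0,0],[0.0076,0.0443,0,0,0,0,0],[0,0,0,0,0,1.15,0],[0,0,0,0,0,1.15,0]]}}

```text
clock: 42.75
tool_pos: [0.4341, 0.334, 0.1968]
tool_rot: [[-0.991, -0.133, -0.001], [-0.133, 0.991, -0.002], [0.001, -0.002, -1.0]]
contact_force: [0.3, -0.4, -3.7]
gripper_width: 0.0116
gripper_force: 30.0
```

{"api": "play_rows", "payload": {"moves": [[0,0,0,0,0,1.15,0],[0,0,0,0,0,1.15,0],[0,0,0,0,0,0,0],[0,0,0.02,0,0,0,0],[0,0,0.02,0,0,0,0]]}}

```text
clock: 43.25
tool_pos: [0.436, 0.3329, 0.1575]
tool_rot: [[-0.998, 0.064, 0.002], [0.064, 0.998, -0.0], [-0.002, -0.0, -1.0]]
contact_force: [-0.3, 0.3, -3.7]
gripper_width: 0.0114
gripper_force: 30.0
```

{"api": "play_rows", "payload": {"moves": [[0,0,0.01,0,0,0,0],[0,0,0,0,0,0,0],[0,0,0,0,0,0,0],[0,0,0,0,0,0,0],[0,0,0,0,0,0,0]]}}

```text
clock: 43.75
tool_pos: [0.4363, 0.3331, 0.149]
tool_rot: [[-0.998, 0.066, 0.003], [0.066, 0.998, 0.0], [-0.003, 0.0, -1.0]]
contact_force: [0.3, 0.1, -4.0]
gripper_width: 0.012
gripper_force: 30.0
```

{"api": "play_rows", "payload": {"moves": [[0,0,0,0,0,0,0],[0,0,0,0,0,0,0],[0,0,0,0,0,0,0],[0,0,0,0,0,0,0],[0,0,0,0,0,0,0]]}}

```text
clock: 44.25
tool_pos: [0.4357, 0.3328, 0.148]
tool_rot: [[-0.998, 0.067, 0.001], [0.067, 0.998, -0.001], [-0.001, -0.001, -1.0]]
contact_force: [-0.1, 0.9, -4.3]
gripper_width: 0.0118
gripper_force: 30.0
```

```bash
python3 - <<'E'
from h import *
Plan(0).to([.434,.3329,.116],1.504).out()
E
```

```text
[[0.0017, 0.0001, 0.032, 0, 0, 0, 0], [0, 0, 0, -0.01, 0.01, 0, 0], [0, 0, 0, 0, 0, 0, 0], [0, 0, 0, 0, 0, 0, 0], [0, 0, 0, 0, 0, 0, 0]]
```

{"api": "play_rows", "payload": {"moves": [[0.0008,0,0.011,0,0,0,0],[0.0008,0,0.011,0,0,0,0],[0,0,0.011,0,0,0,0],[0,0,0,0,0,0,0],[0,0,0,0,0,0,0]]}}

```text
clock: 44.75
tool_pos: [0.4338, 0.3327, 0.1143]
tool_rot: [[-0.998, 0.067, -0.0], [0.067, 0.998, -0.002], [-0.0, -0.002, -1.0]]
contact_force: [0.6, 0.9, -3.3]
gripper_width: 0.0116
gripper_force: 30.0
```

{"api": "play_rows", "payload": {"moves": [[0,0,0,0,0,0,0],[0,0,0,0,0,0,0],[0,0,0,0,0,0,0],[0,0,0,0,0,0,0],[0,0,0,0,0,0,0]]}}

```text
clock: 45.25
tool_pos: [0.4342, 0.3329, 0.1152]
tool_rot: [[-0.998, 0.067, 0.001], [0.067, 0.998, -0.001], [-0.001, -0.001, -1.0]]
contact_force: [0.4, -0.4, -3.1]
gripper_width: 0.0119
gripper_force: 30.0
```

```bash
cat > chk.py <<'E'
from h import *
st=env.sense();print(st['tool_pos'].round(4),st['tool_rot'].round(4).tolist(),st['contact_force'].round(1))
c=cam('wrist',st);im=env.capture('wrist');z=st['tool_pos'][2]
v=[.434,.3329,-.0669];t=[*st['tool_pos'][:2],-.0669]
pr=lambda v,h:proj(world(np.array([[x,y,h] for x,y in P[:2]]),v),c)
print('pin',pr(v,.092).round(1).tolist(),'hole top',pr(t,z-.006).round(1).tolist(),'bottom',pr(t,z-.011).round(1).tolist())
o=[]
for q in pr(t,z-.011):
    a,b=int(q[0])-18,int(q[1])-15;o.append(cv2.resize(im[b:b+30,a:a+36,::-1],None,fx=10,fy=10,interpolation=cv2.INTER_CUBIC));print('crop origin',a,b)
cv2.imwrite('pics/'+sys.argv[1],np.hstack(o))
E
python3 chk.py m.png
```

```text
[0.4342 0.3329 0.1152] [[-0.9978, 0.0667, 0.0013], [0.0667, 0.9978, -0.0007], [-0.0014, -0.0006, -1.0]] [ 0.4 -0.4 -3.1]
pin [[194.2, 144.0], [449.5, 144.0]] hole top [[182.6, 146.6], [461.2, 146.6]] bottom [[186.2, 145.9], [457.6, 145.9]]
crop origin 168 130
crop origin 439 130
```

View pics/m.png

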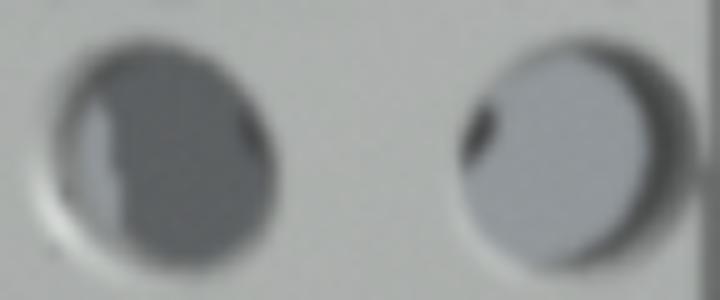

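The hole rims are centred at (184.4,145.5) and (460.9,145.5), and the pin tips show at their inner edges, (193,143) and (452,143). The relative error against prediction is about 0.3 mm, so I lower slowly.

{"api": "play_rows", "payload": {"moves": [[0,0,0.004,0,0,0,0],[0,0,0.005,0,0,0,0],[0,0,0.004,0,0,0,0],[0,0,0,0,0,0,0],[0,0,0,0,0,0,0]]}}

```text
clock: 45.8
tool_pos: [0.434, 0.3327, 0.1017]
tool_rot: [[-0.998, 0.067, 0.001], [0.067, 0.998, -0.001], [-0.001, -0.001, -1.0]]
contact_force: [0.1, 0.2, -3.6]
gripper_width: 0.0117
gripper_force: 30.0
```

{"api": "play_rows", "payload": {"moves": [[0,0,0,0,0,0,0],[0,0,0,0,0,0,0],[0,0,0,0,0,0,0],[0,0,0,0,0,0,0],[0,0,0,0,0,0,0]]}}

```text
clock: 46.3
tool_pos: [0.4342, 0.3329, 0.1021]
tool_rot: [[-0.998, 0.067, 0.001], [0.067, 0.998, -0.001], [-0.001, -0.001, -1.0]]
contact_force: [0.3, 1.0, -3.3]
gripper_width: 0.0119
gripper_force: 30.0
```

{"api": "play_rows", "payload": {"moves": [[0,0,0.003,0,0,0,0],[0,0,0.003,0,0,0,0],[0,0,0.003,0,0,0,0],[0,0,0,0,0,0,0],[0,0,0,0,0,0,0]]}}

```text
clock: 46.8
tool_pos: [0.4341, 0.3327, 0.0928]
tool_rot: [[-0.998, 0.067, 0.001], [0.067, 0.998, -0.001], [-0.001, -0.001, -1.0]]
contact_force: [-0.3, -0.0, -4.5]
gripper_width: 0.0116
gripper_force: 30.0
```

{"api": "play_rows", "payload": {"moves": [[0,0,0.003,0,0,0,0],[0,0,0.003,0,0,0,0],[0,0,0.003,0,0,0,0],[0,0,0,0,0,0,0],[0,0,0,0,0,0,0]]}}

```text
clock: 47.3
tool_pos: [0.4341, 0.3328, 0.0839]
tool_rot: [[-0.998, 0.067, 0.001], [0.067, 0.998, -0.001], [-0.001, -0.001, -1.0]]
contact_force: [-0.2, -0.6, -3.7]
gripper_width: 0.0113
gripper_force: 30.0
```

{"api": "play_rows", "payload": {"moves": [[0,0,0.001,0,0,0,0],[0,0,0.001,0,0,0,0],[0,0,0.001,0,0,0,0],[0,0,0,0,0,0,0],[0,0,0,0,0,0,0]]}}

```text
clock: 47.8
tool_pos: [0.4342, 0.3328, 0.081]
tool_rot: [[-0.998, 0.067, 0.001], [0.067, 0.998, -0.001], [-0.001, -0.001, -1.0]]
contact_force: [-0.3, -0.2, -3.6]
gripper_width: 0.0117
gripper_force: 30.0
```

{"api": "play_rows", "payload": {"moves": [[0,0,0.001,0,0,0,0],[0,0,0.001,0,0,0,0],[0,0,0,0,0,0,0],[0,0,0,0,0,0,0],[0,0,0,0,0,0,0]]}}

```text
clock: 48.3
tool_pos: [0.4342, 0.3328, 0.079]
tool_rot: [[-0.998, 0.067, 0.001], [0.067, 0.998, -0.001], [-0.001, -0.001, -1.0]]
contact_force: [0.1, -0.7, -3.4]
gripper_width: 0.0118
gripper_force: 30.0
```

{"api": "play_rows", "payload": {"moves": [[0,0,0.001,0,0,0,0],[0,0,0,0,0,0,0],[0,0,0,0,0,0,0],[0,0,0,0,0,0,0],[0,0,0,0,0,0,0]]}}

```text
clock: 48.8
tool_pos: [0.4343, 0.3329, 0.079]
tool_rot: [[-0.998, 0.067, 0.002], [0.067, 0.998, -0.001], [-0.002, -0.0, -1.0]]
contact_force: [-2.0, -0.7, 5.5]
gripper_width: 0.0118
gripper_force: 30.0
```

{"api": "play_rows", "payload": {"moves": [[0,0,-0.0005,0,0,0,0.05],[0,0,0,0,0,0,0.05],[0,0,0,0,0,0,0.05],[0,0,0,0,0,0,0.05],[0,0,0,0,0,0,0.05]]}}

```text
clock: 49.3
tool_pos: [0.4342, 0.3328, 0.0784]
tool_rot: [[-0.998, 0.067, 0.001], [0.067, 0.998, -0.001], [-0.001, -0.001, -1.0]]
contact_force: [0.0, 0.7, 0.3]
gripper_width: 0.0479
gripper_force: 0.0
```

{"api": "play_rows", "payload": {"moves": [[0,0,-0.02,0,0,0,0.05],[0,0,-0.04,0,0,0,0.05],[0,0,-0.04,0,0,0,0.06],[0,0,-0.02,0,0,0,0.06],[0,0,0,0,0,0,0.06]]}}

```text
clock: 49.8
tool_pos: [0.436, 0.3341, 0.2018]
tool_rot: [[-0.998, 0.067, 0.007], [0.067, 0.998, 0.003], [-0.007, 0.003, -1.0]]
contact_force: [0.2, -0.3, -0.1]
gripper_width: 0.0599
gripper_force: 0.0
```

{"api": "play_rows", "payload": {"moves": [[0,0,0,0,0,0,0.06],[0,0,0,0,0,0,0.06],[0,0,0,0,0,0,0.06],[0,0,0,0,0,0,0.06],[0,0,0,0,0,0,0.06]]}}

```text
clock: 50.3
tool_pos: [0.4338, 0.3327, 0.1978]
tool_rot: [[-0.998, 0.067, -0.0], [0.067, 0.998, -0.002], [0.0, -0.002, -1.0]]
contact_force: [0.2, -0.4, 0.3]
gripper_width: 0.0598
gripper_force: 0.0
```

```bash
python3 - <<'E'
from h import *
v=look('tray_up',(.434,.333),z=.068,yaw=-.067)
Plan(.07).to([.6632,.2588,.195],1.504).wait(3).out()
E
```

```text
tray_up 0.67 3.4 [ 0.4349  0.3325 -0.0712] 0.13
tcp [0.4338 0.3327 0.1978] psi 1.504 t 50.3
[[-0.0389, -0.0098, 0.0006, 0, 0, 0, 0.07], [-0.0389, -0.0098, 0.0006, 0, 0, 0, 0.07], [-0.0389, -0.0098, 0.0006, 0, 0, 0, 0.07], [-0.0389, -0.0098, 0.0006, 0, 0, 0, 0.07], [-0.0389, -0.0098, 0.0006, 0, 0, 0, 0.07]]
[[-0.0389, -0.0098, 0.0006, 0, 0, 0, 0.07], [0, 0, 0, -0.01, 0.01, 0, 0.07], [0, 0, 0, 0, 0, 0, 0.07], [0, 0, 0, 0, 0, 0, 0.07], [0, 0, 0, 0, 0, 0, 0.07]]
```

{"api": "play_rows", "payload": {"moves": [[-0.0389,-0.0098,0,0,0,0,0.07],[-0.0389,-0.0098,0,0,0,0,0.07],[-0.0389,-0.0098,0,0,0,0,0.07],[-0.0389,-0.0098,0,0,0,0,0.07],[-0.0389,-0.0098,0,0,0,0,0.07]]}}

```text
clock: 50.9
tool_pos: [0.6263, 0.2704, 0.1987]
tool_rot: [[-0.998, 0.067, 0.001], [0.067, 0.998, -0.001], [-0.001, -0.001, -1.0]]
contact_force: [1.0, 1.0, -0.8]
gripper_width: 0.0698
gripper_force: 0.0
```

{"api": "play_rows", "payload": {"moves": [[-0.0389,-0.0098,0,0,0,0,0.07],[0,0,0,0,0,0,0.07],[0,0,0,0,0,0,0.07],[0,0,0,0,0,0,0.07],[0,0,0,0,0,0,0.07]]}}

```text
clock: 51.4
tool_pos: [0.6617, 0.2594, 0.1993]
tool_rot: [[-0.998, 0.066, 0.001], [0.066, 0.998, -0.001], [-0.001, -0.001, -1.0]]
contact_force: [0.3, -0.2, 0.0]
gripper_width: 0.0698
gripper_force: 0.0
```

{"api": "play_rows", "payload": {"moves": [[0,0,0,0,0,0,0.07],[0,0,0,0,0,0,0.07],[0,0,0,0,0,0,0.07],[0,0,0,0,0,0,0.07],[0,0,0,0,0,0,0.07]]}}

```text
clock: 51.9
tool_pos: [0.6629, 0.2587, 0.1989]
tool_rot: [[-0.998, 0.067, 0.001], [0.067, 0.998, -0.001], [-0.001, -0.001, -1.0]]
contact_force: [0.3, 0.3, 0.1]
gripper_width: 0.0701
gripper_force: 0.0
```

```bash
python3 - <<'E'
from h import *
v=look('insulator',(.6632,.2588),yaw=0.)
print(env.spot_in('insulator','wrist'),env.pinpoint('insulator','wrist'))
Plan(.07).to([*v[:2],.08],1.504).out()
E
```

```text
insulator 0.95 3.0 [0.6637 0.2571 0.1744] 0.109
tcp [0.6629 0.2587 0.1989] psi 1.504 t 51.9
[{'point': [0.6576, 0.258, 0.07], 'conf': 0.56}] [{'point': [0.6629, 0.2555, 0.0025], 'conf': 0.64}]
[[-0.0002, -0.0004, 0.0396, 0, 0, 0, 0.07], [-0.0002, -0.0004, 0.0396, 0, 0, 0, 0.07], [-0.0002, -0.0004, 0.0396, 0, 0, 0, 0.07], [0, 0, 0, -0.01, 0.01, 0, 0.07], [0, 0, 0, 0, 0, 0, 0.07]]
```

{"api": "play_rows", "payload": {"moves": [[-0.0006,-0.0013,0.03,0,0,0,0.06],[0,0,0.04,0,0,0,0.06],[0,0,0.04,0,0,0,0.06],[0,0,0.02,0,0,0,0.06],[0,0,0,0,0,0,0.06]]}}

```text
clock: 52.6
tool_pos: [0.6609, 0.2564, 0.0647]
tool_rot: [[-0.998, 0.067, -0.007], [0.067, 0.998, -0.003], [0.006, -0.003, -1.0]]
contact_force: [-1.0, -0.2, -0.6]
gripper_width: 0.0602
gripper_force: 0.0
```

{"api": "play_rows", "payload": {"moves": [[0,0,0,0,0,0,0.06],[0,0,0,0,0,0,0.06],[0,0,0,0,0,0,0.06],[0,0,0,0,0,0,0.06],[0,0,0,0,0,0,0.06]]}}

```text
clock: 53.1
tool_pos: [0.664, 0.2573, 0.0698]
tool_rot: [[-0.998, 0.067, 0.002], [0.067, 0.998, -0.0], [-0.002, -0.0, -1.0]]
contact_force: [0.5, 0.6, -0.7]
gripper_width: 0.0599
gripper_force: 0.0
```

{"api": "play_rows", "payload": {"moves": [[0,0,0.01,0,0,0,0.06],[0,0,0.01,0,0,0,0.06],[0,0,0.007,0,0,0,0.06],[0,0,0.004,0,0,0,0.06],[0,0,0,0,0,0,0.06]]}}

```text
clock: 53.6
tool_pos: [0.663, 0.257, 0.0365]
tool_rot: [[-0.998, 0.067, -0.001], [0.067, 0.998, -0.001], [0.001, -0.002, -1.0]]
contact_force: [0.4, -0.4, -0.3]
gripper_width: 0.0602
gripper_force: 0.0
```

{"api": "play_rows", "payload": {"moves": [[0,0,0,0,0,0,0.05],[0,0,0,0,0,0,0.045],[0,0,0,0,0,0,0.04],[0,0,0,0,0,0,0.038],[0,0,0,0,0,0,0.036]]}}

```text
clock: 54.1
tool_pos: [0.6638, 0.2571, 0.0381]
tool_rot: [[-0.998, 0.067, 0.002], [0.067, 0.998, -0.001], [-0.002, -0.001, -1.0]]
contact_force: [-0.2, -0.1, 0.8]
gripper_width: 0.036
gripper_force: 2.3
```

{"api": "play_rows", "payload": {"moves": [[0,0,0,0,0,0,0.03],[0,0,0,0,0,0,0.02],[0,0,0,0,0,0,0],[0,0,0,0,0,0,0],[0,0,0,0,0,0,0]]}}

```text
clock: 54.6
tool_pos: [0.6638, 0.2571, 0.0381]
tool_rot: [[-0.998, 0.067, 0.001], [0.067, 0.998, -0.001], [-0.001, -0.001, -1.0]]
contact_force: [-1.0, -1.4, 2.4]
gripper_width: 0.0358
gripper_force: 30.0
```

{"api": "play_rows", "payload": {"moves": [[0,0,-0.01,0,0,0,0],[0,0,-0.02,0,0,0,0],[0,0,-0.03,0,0,0,0],[0,0,-0.04,0,0,0,0],[0,0,-0.04,0,0,0,0]]}}

```text
clock: 55.1
tool_pos: [0.6626, 0.2573, 0.1784]
tool_rot: [[-0.998, 0.067, -0.001], [0.067, 0.998, -0.001], [0.001, -0.001, -1.0]]
contact_force: [1.0, 0.0, -2.3]
gripper_width: 0.0357
gripper_force: 30.0
```

{"api": "play_rows", "payload": {"moves": [[0,0,-0.02,0,0,0,0],[0,0,0,0,0,0,0],[0,0,0,0,0,0,0],[0,0,0,0,0,0,0],[0,0,0,0,0,0,0]]}}

```text
clock: 55.6
tool_pos: [0.6624, 0.257, 0.1953]
tool_rot: [[-0.998, 0.067, -0.003], [0.067, 0.998, -0.002], [0.003, -0.002, -1.0]]
contact_force: [0.5, 0.5, -3.3]
gripper_width: 0.0355
gripper_force: 30.0
```

```bash
python3 - <<'E'
from h import *
print(env.sense()['contact_force'],env.sense()['torque'])
Plan(0).to([.4313,.2848,.195],1.504,step=.04).wait(4).out()
E
```

```text
[ 0.47872961  0.50294525 -3.27587812] [0.05109352 0.02558987 0.00220981]
[[0.0387, 0.002, 0.0002, 0, 0, 0, 0], [0.0387, 0.002, 0.0002, 0, 0, 0, 0], [0.0387, 0.002, 0.0002, 0, 0, 0, 0], [0.0387, 0.002, 0.0002, 0, 0, 0, 0], [0.0387, 0.002, 0.0002, 0, 0, 0, 0]]
[[0.0387, 0.002, 0.0002, 0, 0, 0, 0], [0, 0, 0, -0.02, -0.03, 0, 0], [0, 0, 0, 0, 0, 0, 0], [0, 0, 0, 0, 0, 0, 0], [0, 0, 0, 0, 0, 0, 0]]
[[0, 0, 0, 0, 0, 0, 0], [0, 0, 0, 0, 0, 0, 0], [0, 0, 0, 0, 0, 0, 0], [0, 0, 0, 0, 0, 0, 0], [0, 0, 0, 0, 0, 0, 0]]
```

{"api": "play_rows", "payload": {"moves": [[0.0387,0.002,0,0,0,0,0],[0.0387,0.002,0,0,0,0,0],[0.0387,0.002,0,0,0,0,0],[0.0387,0.002,0,0,0,0,0],[0.0387,0.002,0,0,0,0,0]]}}

```text
clock: 56.1
tool_pos: [0.4689, 0.28, 0.1963]
tool_rot: [[-0.998, 0.067, -0.001], [0.067, 0.998, -0.002], [0.001, -0.002, -1.0]]
contact_force: [0.3, 0.6, -1.9]
gripper_width: 0.0355
gripper_force: 30.0
```

{"api": "play_rows", "payload": {"moves": [[0.0387,0.002,0,0,0,0,0],[0,0,0,0,0,0,0],[0,0,0,0,0,0,0],[0,0,0,0,0,0,0],[0,0,0,0,0,0,0]]}}

```text
clock: 56.6
tool_pos: [0.4339, 0.2847, 0.1972]
tool_rot: [[-0.998, 0.068, 0.001], [0.068, 0.998, -0.001], [-0.001, -0.001, -1.0]]
contact_force: [0.1, -0.6, -2.3]
gripper_width: 0.0359
gripper_force: 30.0
```

{"api": "play_rows", "payload": {"moves": [[0,0,0.01,0,0,0,0],[0,0,0.02,0,0,0,0],[0,0,0.02,0,0,0,0],[0,0,0.01,0,0,0,0],[0,0,0,0,0,0,0]]}}

```text
clock: 57.1
tool_pos: [0.4318, 0.284, 0.1355]
tool_rot: [[-0.998, 0.067, -0.003], [0.067, 0.998, -0.003], [0.003, -0.003, -1.0]]
contact_force: [-0.9, 0.3, -2.8]
gripper_width: 0.0352
gripper_force: 30.0
```

{"api": "play_rows", "payload": {"moves": [[0,0,0,0,0,0,0],[0,0,0,0,0,0,0],[0,0,0,0,0,0,0],[0,0,0,0,0,0,0],[0,0,0,0,0,0,0]]}}

```text
clock: 57.6
tool_pos: [0.4329, 0.2849, 0.138]
tool_rot: [[-0.998, 0.067, 0.002], [0.067, 0.998, -0.001], [-0.002, -0.0, -1.0]]
contact_force: [0.9, -0.6, -1.9]
gripper_width: 0.0357
gripper_force: 30.0
```

```bash
python3 - <<'E'
from h import *
print(env.sense()['contact_force'])
Plan(0).to([.4313,.2848,.116],1.504,step=.02).wait(4).out()
E
```

```text
[ 0.87742037 -0.60906135 -1.93116337]
[[0.0008, -0.0001, 0.011, 0, 0, 0, 0], [0.0008, -0.0001, 0.011, 0, 0, 0, 0], [0, 0, 0, 0, 0.02, 0, 0], [0, 0, 0, 0, 0, 0, 0], [0, 0, 0, 0, 0, 0, 0]]
[[0, 0, 0, 0, 0, 0, 0], [0, 0, 0, 0, 0, 0, 0], [0, 0, 0, 0, 0, 0, 0], [0, 0, 0, 0, 0, 0, 0], [0, 0, 0, 0, 0, 0, 0]]
```

Target TCP is about 0.111.

{"api": "play_rows", "payload": {"moves": [[0,0,0.007,0,0,0,0],[0,0,0.008,0,0,0,0],[0,0,0.006,0,0,0,0],[0,0,0.001,0,0,0,0],[0,0,0,0,0,0,0]]}}

```text
clock: 58.1
tool_pos: [0.4324, 0.2846, 0.115]
tool_rot: [[-0.998, 0.067, 0.0], [0.067, 0.998, -0.001], [-0.0, -0.001, -1.0]]
contact_force: [-1.0, -0.7, -1.8]
gripper_width: 0.0357
gripper_force: 30.0
```

{"api": "play_rows", "payload": {"moves": [[0,0,0,0,0,0,0],[0,0,0,0,0,0,0],[0,0,0,0,0,0,0],[0,0,0.001,0,0,0,0],[0,0,0.001,0,0,0,0]]}}

```text
clock: 58.6
tool_pos: [0.4328, 0.2848, 0.1136]
tool_rot: [[-0.998, 0.067, 0.001], [0.067, 0.998, -0.001], [-0.001, -0.001, -1.0]]
contact_force: [-0.8, 0.3, -2.7]
gripper_width: 0.036
gripper_force: 30.0
```

{"api": "play_rows", "payload": {"moves": [[0,0,0.001,0,0,0,0],[0,0,0,0,0,0,0],[0,0,0,0,0,0,0],[0,0,0,0,0,0,0],[0,0,0,0,0,0,0]]}}

```text
clock: 59.1
tool_pos: [0.4327, 0.2847, 0.1126]
tool_rot: [[-0.998, 0.067, 0.001], [0.067, 0.998, -0.001], [-0.001, -0.001, -1.0]]
contact_force: [1.3, -0.2, -2.1]
gripper_width: 0.0356
gripper_force: 30.0
```

{"api": "play_rows", "payload": {"moves": [[0,0,0.0008,0,0,0,0],[0,0,0,0,0,0,0],[0,0,0,0,0,0,0],[0,0,0.0005,0,0,0,0],[0,0,0,0,0,0,0]]}}

```text
clock: 59.6
tool_pos: [0.4327, 0.2847, 0.1112]
tool_rot: [[-0.998, 0.067, 0.001], [0.067, 0.998, -0.001], [-0.001, -0.001, -1.0]]
contact_force: [0.0, -0.7, -3.0]
gripper_width: 0.0353
gripper_force: 30.0
```

{"api": "play_rows", "payload": {"moves": [[0,0,0.0004,0,0,0,0],[0,0,0,0,0,0,0],[0,0,0,0,0,0,0],[0,0,0,0,0,0,0],[0,0,0,0,0,0,0]]}}

```text
clock: 60.1
tool_pos: [0.4327, 0.2847, 0.111]
tool_rot: [[-0.998, 0.067, 0.001], [0.067, 0.998, -0.001], [-0.001, -0.001, -1.0]]
contact_force: [-0.3, -0.3, 1.5]
gripper_width: 0.0359
gripper_force: 30.0
```

Contact at 0.111. I release slowly and rise straight up.

{"api": "play_rows", "payload": {"moves": [[0,0,0.0003,0,0,0,0.034],[0,0,0,0,0,0,0.036],[0,0,0,0,0,0,0.038],[0,0,0,0,0,0,0.042],[0,0,0,0,0,0,0.048]]}}

```text
clock: 60.6
tool_pos: [0.4329, 0.2848, 0.1104]
tool_rot: [[-0.998, 0.067, 0.001], [0.067, 0.998, -0.001], [-0.001, -0.001, -1.0]]
contact_force: [0.3, 0.2, 0.7]
gripper_width: 0.0467
gripper_force: 0.0
```

{"api": "play_rows", "payload": {"moves": [[0,0,0,0,0,0,0.055],[0,0,0,0,0,0,0.055],[0,0,-0.01,0,0,0,0.055],[0,0,-0.02,0,0,0,0.055],[0,0,-0.03,0,0,0,0.055]]}}

```text
clock: 61.1
tool_pos: [0.4317, 0.2843, 0.1705]
tool_rot: [[-0.998, 0.067, -0.002], [0.067, 0.998, -0.002], [0.002, -0.002, -1.0]]
contact_force: [0.9, 0.5, 0.3]
gripper_width: 0.0547
gripper_force: 0.0
```

{"api": "play_rows", "payload": {"moves": [[0,0,-0.03,0,0,0,0.055],[0,0,-0.02,0,0,0,0.055],[0,0,0,0,0,0,0.055],[0,0,0,0,0,0,0.055],[0,0,0,0,0,0,0.055]]}}

```text
clock: 61.6
tool_pos: [0.4317, 0.2844, 0.2193]
tool_rot: [[-0.998, 0.067, -0.001], [0.067, 0.998, -0.002], [0.001, -0.002, -1.0]]
contact_force: [0.7, -0.5, -0.0]
gripper_width: 0.0551
gripper_force: 0.0
```

{"api": "play_rows", "payload": {"moves": [[0.02,-0.04,0,0,0,0,0.055],[0.02,-0.04,0,0,0,0,0.055],[0.02,-0.04,0,0,0,0,0.055],[0.02,-0.04,0,0,0,0,0.055],[0,0,0,0,0,0,0.055]]}}

```text
clock: 62.1
tool_pos: [0.3379, 0.1272, 0.2192]
tool_rot: [[-0.997, 0.071, -0.004], [0.071, 0.997, -0.003], [0.003, -0.004, -1.0]]
contact_force: [0.9, -0.1, 0.3]
gripper_width: 0.0548
gripper_force: 0.0
```

```bash
python3 - <<'E'
from h import *
a=env.capture('scene');b=env.capture('side')
q=lambda n:proj(np.array([[.434,.333,.06]]),cam(n))[0].astype(int)
o=[]
for n,i in(('scene',a),('side',b)):
    x,y=q(n);x=max(x,100);print(n,x-100,y-100);o.append(cv2.resize(i[max(0,y-100):y+100,x-100:x+100,::-1],(400,400),interpolation=cv2.INTER_CUBIC))
cv2.imwrite('pics/n.png',np.hstack(o))
s=env.sense();print(s['tool_pos'],s['contact_force'],s['clock'])
for t in('lamp','sluice_key','mug','insulator','tray_up'):
  for n in('scene','side'):print(t,n,[d['point'] for d in env.pinpoint(t,n)][:1])
E
```

```text
scene 372 162
side 113 63
[0.34160452 0.13014727 0.2199885 ] [ 0.1696492  -0.32245672 -0.14468503] 62.2
lamp scene []
lamp side [[0.6091, -0.4854, -0.0001]]
sluice_key scene [[0.7945, 0.0217, -0.0006]]
sluice_key side [[0.7977, 0.0184, -0.0005]]
mug scene [[0.6021, 0.493, -0.0034]]
mug side [[0.6017, 0.4899, -0.0012]]
insulator scene [[0.434, 0.2881, 0.0736]]
insulator side [[0.431, 0.2824, 0.0717]]
tray_up scene []
tray_up side [[0.4354, 0.3371, 0.0694]]
```

View pics/n.png

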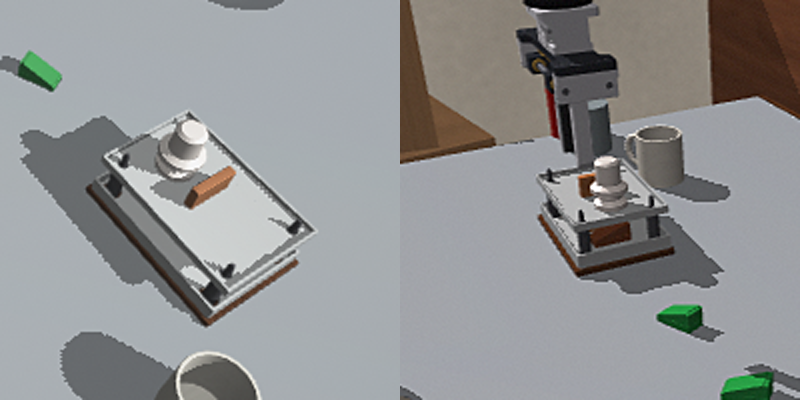

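The insulator stands upright on the seated upper tray, at (185,148) in the left crop and (608,182) in the right. The pins are through the holes, the wedges are below, and the bystanders are where they were. I hand the job in.

```bash
python3 -c "
from plant import env
print(env.sign_off())"
```

```text
the job is handed in; nothing more can be done
None
```

The two-tier stand is assembled and the job handed in at about 63 s of the 136 s allowed: both trays are seated, the wedges lie one on each side of the lower bar, the insulator stands upright on top, and the lamp, sluice key and mug were not moved; the hand-in returned no verdict.

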